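Tip the cork-backed tiles glaze side up and pile them in the craft box

TASK

Turn the tiles that lie cork side up on the drying board and put them away. Lay them all cork side up, side by side on the floor of the orange tip-out bin, then tip the bin right over towards the felt catch tray so that every tile tumbles over with its blue glaze up, and swing the bin back home. Stack all the tiles glaze up in one square pile on the floor of the craft box's lower tier, which is under the clear hinged flap, leave the flap shut, and do not disturb the glass prism or the spool holder.

Things in the scene. Friction and masses are not known exactly. Their poses are not given: they have to be found in the camera images.
- tile1: Square ceramic tile 40 x 40 mm, 12 mm thick in all, about 34 g: 8 mm of blue glazed ceramic with a 4 mm brown cork back. Origin at its centre; its +z axis comes out of the cork side (z up = cork up, z down = glaze up), x and y run parallel to its edges. Two or three of the four tiles are present; they start cork up on the drying board.
- tile2: Square ceramic tile 40 x 40 mm, 12 mm thick in all, about 34 g: 8 mm of blue glazed ceramic with a 4 mm brown cork back. Origin at its centre; its +z axis comes out of the cork side (z up = cork up, z down = glaze up), x and y run parallel to its edges. Two or three of the four tiles are present; they start cork up on the drying board.
- tile3: Square ceramic tile 40 x 40 mm, 12 mm thick in all, about 34 g: 8 mm of blue glazed ceramic with a 4 mm brown cork back. Origin at its centre; its +z axis comes out of the cork side (z up = cork up, z down = glaze up), x and y run parallel to its edges. Two or three of the four tiles are present; they start cork up on the drying board.
- tile4: Square ceramic tile 40 x 40 mm, 12 mm thick in all, about 34 g: 8 mm of blue glazed ceramic with a 4 mm brown cork back. Origin at its centre; its +z axis comes out of the cork side (z up = cork up, z down = glaze up), x and y run parallel to its edges. Two or three of the four tiles are present; they start cork up on the drying board.
- board: White drying board, 200 x 200 mm, 6 mm thick, fixed to the cart top. Origin at the centre of its underside, z up, x and y along its edges.
- tipper: Fixed white frame, 284 mm wide (its y), that carries the orange tip-out bin (on its -x side, towards the robot) and the catch tray (on its +x side). Origin on the cart top straight below the hinge line, z up, y along the hinge. Side rims 22 mm high with ears 40 mm high at the hinge. The bin and the tray each have three lanes, 75 mm apart, centred at y = -75, 0 and +75 mm, parted by ribs 4 mm wide and 5 mm high that lie at y = -112.5, -37.5, 37.5 and 112.5 mm.
- bin (a joint): Hinge angle of the translucent orange tip-out bin (rad): 0 = home and level, grows as its handle side is lifted up and over away from the robot, stop at 2.0. The friction hinge holds it wherever it is left; moving it takes up to about 5 N at the bar. Tiles slide to the 8 mm lip beside the hinge at about 0.4 to 0.8 rad and topple over the lip onto the catch tray at about 1.6 to 1.75 rad.
- bin_hinge (a point): Middle of the bin's hinge line, 20 mm above the cart top; the hinge line runs along the tipper's y axis. With the bin home its floor is 23 mm above the cart top.
- bin_floor (a point): Centre of the upper face of the bin's floor, turns with the bin (z out of the floor, x towards the hinge when home). It is 53 mm from the hinge line towards the handle and 3 mm above the hinge line when home. Inside the bin is 100 mm long (x) and 258 mm wide; side and back walls stand 27 mm above the floor, the lip at the hinge 8 mm.
- bin_bar (a point): Middle of the bin's white handle bar, a round bar 12 mm thick and 28 mm long that runs parallel to the hinge line (y), held out 31 mm behind the bin's back wall by a stem 12 mm wide. It is 136 mm from the hinge line towards the robot and 44 mm above the cart top when home, and turns with the bin. Both bar ends are free, so it can be pinched across its 28 mm length and followed with the gripper kept upright.
- catch_floor (a point): Centre of the felt floor of the catch tray, 12 mm above the cart top, 64 mm beyond the hinge line; floor 108 mm (x) by 256 mm (y); end rim 8 mm above the felt. Tumbled tiles come to rest close to the hinge side, their centres roughly 20 to 50 mm beyond the hinge line.
- box: Fixed white two-tier craft box, 122 mm (x) by 200 mm (y), walls 52 mm high and 4 mm thick, z up; origin at the centre of its underside. The lower tier is an open well on its -y side under the clear flap; the raised upper tier with three spools is on its +y side.
- flap (a joint): Hinge angle of the clear flap over the lower tier (rad): 0 = shut, grows as it is lifted up and away from the robot, stop at 1.9 (leaning back past upright). Its friction hinge holds it wherever it is left; moving it takes up to about 2 N at the bar. The flap is 120 mm long from hinge to free edge, 124 mm wide and 4 mm thick; its underside is 52 mm above the cart top when shut.
- flap_hinge (a point): Middle of the flap's hinge line, on the box's +x wall, 54 mm above the cart top; the hinge line runs along the box's y axis.
- flap_bar (a point): Middle of the flap's orange handle bar, a round bar 12 mm thick and 28 mm long parallel to the hinge line, 148 mm from the hinge line, beyond the flap's free edge (54 mm above the cart top when shut, on the box's -x side, held out 28 mm from the free edge by a stem 12 mm wide). Both bar ends are free. Turns with the flap.
- well (a point): Centre of the floor of the lower-tier well, 6 mm above the cart top; axes as the box. The well is 114 mm (x) by 127 mm (y) inside and 46 mm deep.
- prism: Bystander: small glass prism lying on the cart, about 60 mm long and 33 mm high. Origin at the centre of its underside. Leave alone.
- spool_holder: Bystander: white plastic spool holder, round base 110 mm across with three upright thread spools, 85 mm high. Origin at the centre of its underside. Leave alone.
Mind the look-alikes: they are no part of the job. What is shaped like the tile1 but pink or yellow is not meant.

How it is judged:
By the outcome, as a careful person would: the job done as asked, in the order asked, and still so for the second after the job is handed in, with the robot touching nothing.
Of tile1, tile2, tile3, tile4 only 2 to 3 are there at a start; the rules pass over those that are not, and their reading is None.
At some moment in a run one of tile1, tile2, tile3, tile4 may be knocked a few centimetres aside while the robot is not near it.
Once in a run the grip may slacken for a moment while it holds something.
It also fails if it takes over 210 s, if anything falls off the work surface, if the arm or the gripper's body presses on something with over 40 N, if the wrist force passes 120 N, or if a joint passes its speed limit or range.

ROBOT

A 7-joint arm with a two-finger parallel gripper is mounted at the origin on the work surface. World frame = base frame: x ahead of the robot, y to its left, z up, the work surface at z = 0. Lengths are in m, angles in rad, forces in N, time in s.
With the tool pointing down it reaches from about 0.425 to 0.875 m from the base axis. Payload 8.4 kg.
Tool frame: the origin (TCP) lies at the very end of the fingers, on their centre line; the grasp point (between the pads) lies 19 mm behind it; z points along the fingers, y is the line along which they close (so a half turn about z gives the same grasp; the last joint's range is limited). The gripper opens to 85 mm and grips with 20 to 120 N. Pads are 22 mm wide; open, the fingers measure 114 mm over their backs; the gripper's body (76 mm by 85 mm) begins 54 mm behind the grasp point. The pads swing forward as they close: fully open they stand 13 mm farther back than shut.
Start: joints at [-1.359, 0.333, 0.04, 1.465, -0.013, 1.343, -0.059], TCP at [0.199, 0.619, 0.231] pointing down, gripper open.
Joint ranges: [-2.58, 2.58], [-0.38, 2.09], [-1.3, 1.39], [0.25, 2.4], [-1.5, 4.64], [0.08, 2.09], [-2.65, 2.65]. Speed limits (rad/s): [2.22, 2.22, 2.79, 2.79, 3.14, 3.14, 3.14].

INTERFACE

Orientations are given as a unit quaternion [w, x, y, z].
In Python, from workcell import bot gives the robot as it stands.
- The arm moves only by the tool play_rows, never from a script. Its argument "moves" is a list that holds one entry, the list of rows, each a list of 4 numbers: the shift along the tool's x, y, z in m, then the turn about the tool's z in degrees. A call has 1 to 8 rows; each row is the pose to reach, as a shift and turn from the pose commanded when the call began, along the tool's axes at that moment; what a row does not reach only later rows make up. A row lasts 1/10 s, in which the tool goes at most 50 mm and 8.59 degrees, less where a joint would pass 70% of its speed; a pose out of reach is approached as far as the arm can. A call with a gripper value outside its range is refused whole. "grip" is the closure, from -1 (fully open) to 1 (shut), so that 0 is half open, set as the call begins (left out, the last holds). The fingers move at their own pace and stop on an object; the grip force is fixed at half the most. Time passes only in rows, so rows that repeat a pose let the fingers close. It gives the time, the measured TCP pose, the force, the opening and the grip force at its end, in the units of the state.
- bot.get_state(): the state, without advancing time (a new reading comes with each control period).
- bot.grab_frame(name): name is "scene" or "top"; returns the picture (480x640x3 uint8, red, green, blue); there is no depth.
- bot.camera_info(name): a dict with "camera_matrix" (3x3 intrinsics, pixels), "world_to_cam" (4x4, takes a point from world to camera coordinates). Camera axes: x right, y up, looking along -z (the intrinsics and any distortion apply to the point x, -y, -z); pixel columns grow to the right and rows downward; lengths in m; the calibration is good to about 2 mm. A picture is of the moment at which its call begins. camera_info takes no time and is no camera call.
- bot.hand_in(): hands the job in; it is judged then, once.
The state is a dict: "time_s": time; "joints": joint angles; "qvel": joint speeds; "joint_efforts": joint torques, N m; "ee_pos": TCP position; "tcp_rot": TCP orientation; "contact_force": force on the tool from outside, world axes, zero at the start; "moment": the same for the moment, N m; "gripper_width": opening from 0.0 (shut) to 1.0 (fully open); "finger_force": force on a finger pad.
Only numpy, scipy, OpenCV 4.12 (cv2) and the standard library are available. Lean on these libraries where they do the work, as an engineer would, in place of code of your own. Each camera call takes 0.05 s, during which the arm holds its last target. There are 200 camera calls.

## Working session

There is one attempt and no reset: what is moved stays moved. The work goes in short steps, Python scripts to look and compute and a tool call to move; the robot and the scene stay as the last step left them, time stands still between calls to the robot, and variables do not carry over. Pictures are saved under pics/ and viewed, at most 14 in all, crops included, and the job is handed in when it is done.

Besides the shell and the picture viewer there is one more tool, called after ">>>" by a JSON object that holds its "name" and its "arguments", one argument or row to a line. play_rows: Moves the arm, as the interface text tells. Its arguments: {"type":"object","properties":{"moves":{"type":"array"},"grip":{"type":"number"}},"required":["moves"]}

```bash
mkdir -p pics
cat > h.py <<'E'
import numpy as np, cv2
from workcell import bot
def grab(n,f=None):
    im=bot.grab_frame(n)
    if f: cv2.imwrite('pics/'+f,im[:,:,::-1])
    return im
def ray(n,px):
    c=bot.camera_info(n);K=np.array(c['camera_matrix']);T=np.array(c['world_to_cam'])
    d=np.linalg.inv(K)@np.array([px[0],px[1],1.]);d=d*[1,-1,-1]
    R=T[:3,:3];return -R.T@T[:3,3],R.T@d
def onz(n,px,z):
    o,d=ray(n,px);return o+d*(z-o[2])/d[2]
def proj(n,p):
    c=bot.camera_info(n);K=np.array(c['camera_matrix']);T=np.array(c['world_to_cam'])
    q=(T@np.append(p,1))[:3]*[1,-1,-1];u=K@q;return u[:2]/u[2]
E
python3 - <<'E'
from h import *
for n in('scene','top'):
    grab(n,n+'0.png');c=bot.camera_info(n);print({k:(np.round(v,3).tolist() if k!='x' else 0) for k,v in c.items() if not isinstance(v,(str,dict))});print(ray(n,(320,240)))
s=bot.get_state();print(s)
E
```

```text
{'camera_matrix': [[527.725, 0.0, 311.643], [0.0, 527.725, 240.702], [0.0, 0.0, 1.0]], 'world_to_cam': [[-0.015, 1.0, 0.005, 0.033], [-0.782, -0.015, 0.624, 0.358], [0.624, 0.005, 0.782, -1.388], [0.0, 0.0, 0.0, 1.0]]}
(array([ 1.14563644, -0.02007435,  0.86166308]), array([-0.62490137,  0.0104261 , -0.78079585]))
{'camera_matrix': [[499.309, 0.0, 317.795], [0.0, 499.309, 234.604], [0.0, 0.0, 1.0]], 'world_to_cam': [[0.057, -0.998, 0.0, -0.037], [0.973, 0.055, 0.224, -0.554], [-0.224, -0.012, 0.975, -0.886], [0.0, 0.0, 0.0, 1.0]]}
(array([ 0.34231959, -0.01759315,  0.98805964]), array([ 0.2136169 ,  0.00736596, -0.9769595 ]))
{'time_s': 0.1, 'joints': array([-1.35919926,  0.33386606,  0.03989241,  1.46617429, -0.01338903,
        1.34332052, -0.05848086]), 'qvel': array([ 0.00066944, -0.00072726, -0.00058901, -0.00179783,  0.00017617,
        0.00055521,  0.00027545]), 'joint_efforts': array([ 4.82029543e-03, -6.60027981e+01,  1.37064625e+00, -4.06473005e+01,
        1.69442827e-02,  9.05912340e-03, -7.40470273e-05]), 'ee_pos': array([0.19869321, 0.61844974, 0.23049798]), 'tcp_rot': array([-5.77293584e-05,  1.54779689e-01,  9.87948725e-01, -7.48910119e-04]), 'contact_force': array([1.45899445, 0.1064088 , 0.43471404]), 'moment': array([-0.07409257, -0.01968003, -0.01637393]), 'finger_force': 0.0, 'gripper_width': 1.0037674844547975}
```

View pics/top0.png

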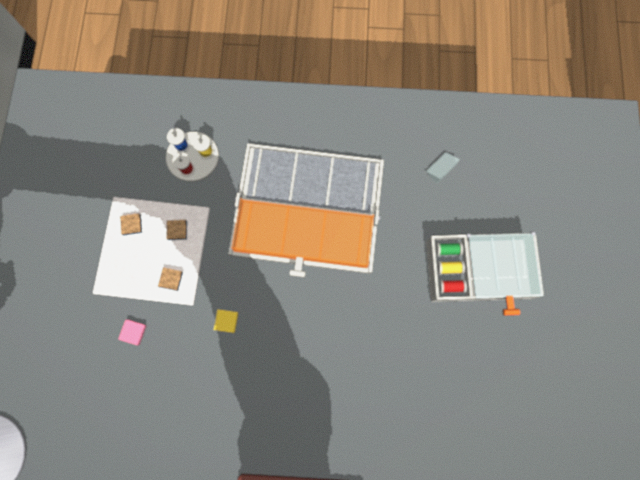

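View pics/scene0.png

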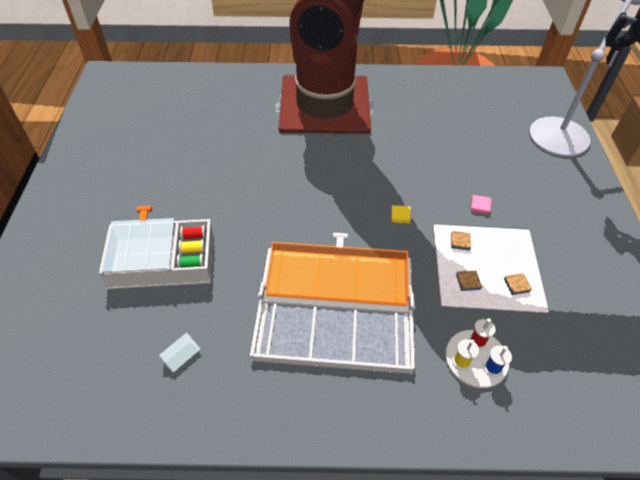

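Top view: three cork-up tiles lie on the board at (131,223), (176,230) and (170,278). The look-alikes off the board are pink (131,332) and yellow (226,321). The bin bar is at (298,268), the flap bar at (512,308), the prism at (443,165) and the spool holder at (192,155). Next I measure these by colour.

```bash
cat > m.py <<'E'
from h import *
def tiles(n,im,z,roi,lo=(3,70,25),hi=(19,255,255),amin=80):
    hsv=cv2.cvtColor(im,cv2.COLOR_RGB2HSV);m=cv2.inRange(hsv,lo,hi)
    k=np.zeros_like(m);x0,y0,x1,y1=roi;k[y0:y1,x0:x1]=1;m=cv2.morphologyEx(m*k,cv2.MORPH_CLOSE,np.ones((3,3)))
    out=[]
    for c in cv2.findContours(m,cv2.RETR_EXTERNAL,cv2.CHAIN_APPROX_NONE)[0]:
        if cv2.contourArea(c)<amin: continue
        P=np.array([onz(n,p[0],z)[:2] for p in c]);r=cv2.minAreaRect((P*1000).astype(np.float32))
        px=c[:,0].mean(0);out.append((px,r));print(n,px.round(),'c',np.round(r[0],1),'size',np.round(r[1],1),'ang',round(r[2],1))
    return out
E
python3 - <<'E'
from m import *
t=grab('top');s=grab('scene')
tiles('top',t,.018,(90,190,212,310))
tiles('scene',s,.018,(430,220,550,310))
print('orange')
tiles('top',t,.054,(490,290,530,325),(3,150,60),(16,255,255),20)
tiles('scene',s,.054,(130,200,160,220),(3,150,60),(16,255,255),20)
tiles('top',t,.05,(220,190,390,280),(3,150,60),(20,255,255),200)
for l,px,z in [('binbarT',(298,274),.05),('frameTL',(247,144),.022),('frameTR',(383,158),.022),('boxBR',(542,297),.052),('boxTR',(537,234),.052),('boxTL',(432,236),.052),('boxBL',(434,300),.052)]:print(l,onz('top',px,z).round(4))
for l,px,z in [('binbarS',(340,236),.05),('boxTL',(116,221),.052),('boxTR',(212,221),.052),('boxBL',(103,273),.052),('boxBR',(212,268),.052),('fBL',(254,360),.022),('fBR',(414,371),.022)]:print(l,onz('scene',px,z).round(4))
a=cv2.resize(t[120:340,90:390],None,fx=2.6,fy=2.6,interpolation=cv2.INTER_CUBIC);cv2.imwrite('pics/c1.png',a[:,:,::-1])
b=cv2.resize(t[225:325,420:550],None,fx=5,fy=5,interpolation=cv2.INTER_CUBIC);cv2.imwrite('pics/c2.png',b[:,:,::-1])
E
```

```text
top [170. 278.] c [461.3 278.6] size [37.6 37.3] ang 82.1
top [176. 229.] c [560.4 278.3] size [37.8 36. ] ang 6.7
top [130. 223.] c [567.  371.2] size [38.4 38.2] ang 11.7
scene [518. 283.] c [568.3 372.9] size [38.8 39.5] ang 12.1
scene [469. 279.] c [561.7 279.9] size [39.4 39.2] ang 5.5
scene [461. 239.] c [462.4 280.7] size [36.4 39.5] ang 81.6
orange
top [510. 307.] c [ 442.3 -371.8] size [31.4 28.3] ang 3.2
scene [144. 211.] c [ 434.2 -369.1] size [35.7 28.4] ang 11.0
top [303. 233.] c [559.3  24. ] size [260.1 102.2] ang 85.9
binbarT [0.4793 0.0274 0.05  ]
frameTL [0.7483 0.152  0.022 ]
frameTR [ 0.7334 -0.1302  0.022 ]
boxBR [ 0.4616 -0.4311  0.052 ]
boxTR [ 0.5824 -0.4268  0.052 ]
boxTL [ 0.567  -0.2251  0.052 ]
boxBL [ 0.4445 -0.2295  0.052 ]
binbarS [0.4851 0.0304 0.05  ]
boxTL [ 0.4563 -0.4212  0.052 ]
boxTR [ 0.4526 -0.2277  0.052 ]
boxBL [ 0.5842 -0.4139  0.052 ]
boxBR [ 0.569  -0.2122  0.052 ]
fBL [ 0.7406 -0.1213  0.022 ]
fBR [0.7562 0.1526 0.022 ]
```

View pics/c1.png

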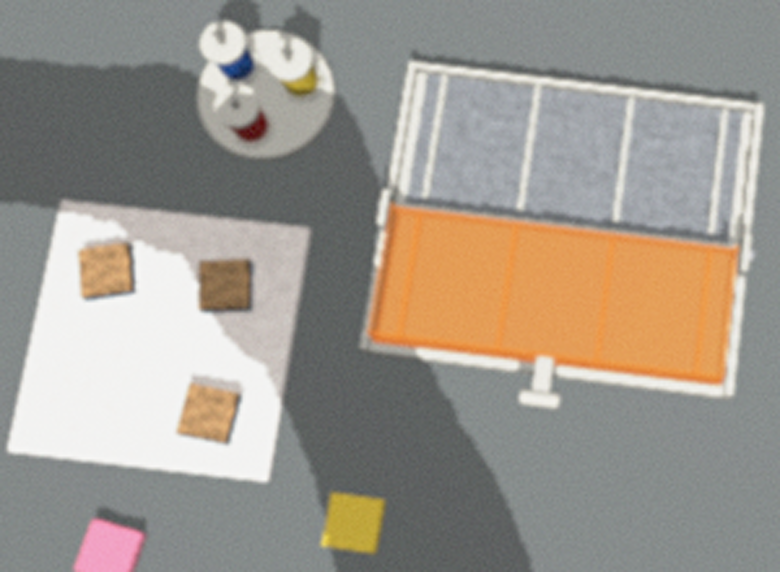

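View pics/c2.png

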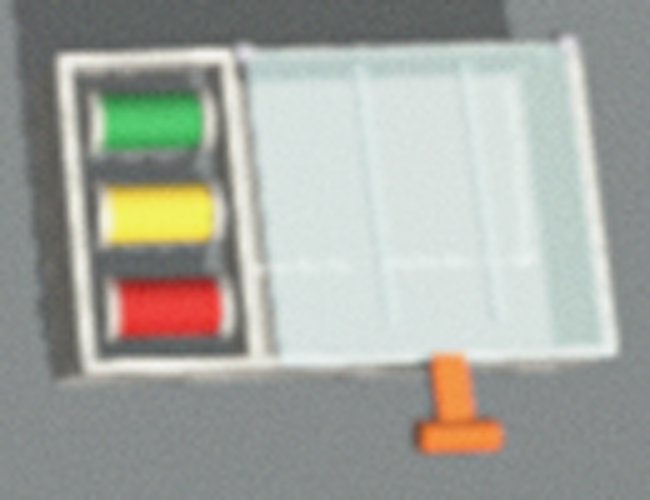

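The crops confirm three brown cork tiles on the white board, with pink and yellow off it and not meant. The bin is home with its T-bar at about (297.7,273.5). The flap is shut with its orange bar at about (512,312). I'll fix both bars with two views, then start moving.

```bash
cat >> h.py <<'E'
from scipy.spatial.transform import Rotation as Ro
def tri(a,b):
    (o,d),(p,e)=ray('top',a),ray('scene',b)
    t=np.linalg.lstsq(np.c_[d,-e],p-o,rcond=None)[0];x,y=o+d*t[0],p+e*t[1];return (x+y)/2,np.linalg.norm(x-y)
def go(pos,yang=None):
    """shift in tool axes (mm) + turn (deg) to bring TCP to world pos, tool y at world angle yang (mod 180)"""
    s=bot.get_state();w,x,y,z=s['tcp_rot'];R=Ro.from_quat([x,y,z,w]).as_matrix()
    sh=R.T@(np.array(pos)-s['ee_pos']);ya=np.degrees(np.arctan2(R[1,1],R[0,1]))
    tu=0 if yang is None else -(((yang-ya)+90)%180-90)
    print('pos',s['ee_pos'].round(4),'tooly',round(ya,1),'shift_mm',(sh*1000).round(1),'turn',round(tu,1),'J7',round(s['joints'][6],2),'t',s['time_s'],'w',round(s['gripper_width'],3),'tilt',R[:,2].round(3))
E
python3 - <<'E'
from h import *
t=grab('top');s=grab('scene')
def bar(im,roi,orange):
    x0,y0,x1,y1=roi;c=im[y0:y1,x0:x1];h=cv2.cvtColor(c,cv2.COLOR_RGB2HSV)
    m=cv2.inRange(h,(3,130,60),(16,255,255)) if orange else cv2.inRange(h,(0,0,150),(180,60,255))
    r=m.sum(1)/255;print(r.astype(int).tolist());ys,xs=np.nonzero(m);return m,xs+x0,ys+y0
for n,im,roi,o in(('top',t,(285,262,312,280),0),('scene',s,(328,228,353,250),0),('top',t,(498,292,526,320),1),('scene',s,(132,202,158,224),1)):
    m,xs,ys=bar(im,roi,o);rr=(m.sum(1)/255);k=np.nonzero(rr>=10)[0]+roi[1]
    q=np.isin(ys,k);print(n,k,xs[q].mean(),ys[q].mean())
print(tri((297.7,273.5),(340,236)),tri((512,312.2),(144,208.5)))
go((.5,.28,.15),95)
E
```

```text
[24, 19, 16, 16, 12, 9, 9, 13, 14, 16, 17, 18, 17, 17, 15, 6, 0, 0]
top [262 263 264 265 266 269 270 271 272 273 274 275 276] 298.4906542056075 268.99532710280374
[0, 0, 0, 0, 16, 17, 17, 17, 17, 15, 11, 8, 9, 8, 9, 9, 9, 10, 11, 0, 0, 0]
scene [232 233 234 235 236 237 238 245 246] 340.2671755725191 236.54198473282443
[0, 0, 0, 0, 5, 7, 7, 7, 7, 8, 7, 7, 7, 7, 7, 7, 8, 14, 16, 17, 17, 16, 15, 0, 0, 0, 0, 0]
top [309 310 311 312 313 314] 511.2421052631579 311.5263157894737
[0, 0, 0, 0, 12, 15, 15, 15, 15, 14, 8, 7, 7, 7, 7, 7, 7, 6, 0, 0, 0, 0]
scene [206 207 208 209 210 211] 143.98837209302326 208.5581395348837
(array([0.48098084, 0.02948071, 0.04486488]), np.float64(0.0023867259153328565)) (array([ 0.42916823, -0.36943892,  0.06104531]), np.float64(0.002521605016937923))
pos [0.1987 0.6187 0.231 ] tooly 72.2 shift_mm [-390.4 -230.3   81.2] turn -22.8 J7 -0.06 t 0.3 w 0.998 tilt [-0.    -0.001 -1.   ]
```

```bash
python3 -c "
from h import *
go((.462,.2797,.12),-8)"
```

```text
pos [0.1987 0.6187 0.231 ] tooly 72.2 shift_mm [-354.3 -242.2  111.2] turn 80.2 J7 -0.06 t 0.3 w 0.998 tilt [-0.    -0.001 -1.   ]
```

>>> {"name": "play_rows", "arguments": {
  "moves": [
    [[-0.04, -0.028, 0.0, 8], [-0.08, -0.056, 0.01, 16], [-0.12, -0.084, 0.02, 24], [-0.16, -0.112, 0.04, 32], [-0.2, -0.14, 0.06, 40], [-0.24, -0.168, 0.08, 48], [-0.28, -0.196, 0.1, 56], [-0.32, -0.224, 0.11, 64]]
  ],
  "grip": -0.4
}}

```text
time_s: 1.1
ee_pos: [0.4288, 0.3143, 0.1227]
tcp_rot: [-0.0, 0.657, 0.754, -0.0]
contact_force: [0.5, 0.9, -0.0]
gripper_width: 0.698
finger_force: 0.0
```

```bash
python3 -c "
from h import *
go((.462,.2797,.06),-8)"
```

```text
pos [0.4288 0.3143 0.1227] tooly 7.9 shift_mm [-38.8  28.1  62.7] turn 15.9 J7 -0.51 t 1.1 w 0.698 tilt [-0.001 -0.    -1.   ]
```

>>> {"name": "play_rows", "arguments": {
  "moves": [
    [[-0.02, 0.014, 0.03, 8], [-0.039, 0.028, 0.06, 16], [-0.039, 0.028, 0.06, 16], [-0.039, 0.028, 0.06, 16]]
  ]
}}

```text
time_s: 1.5
ee_pos: [0.4617, 0.2811, 0.0636]
tcp_rot: [0.0, 0.753, 0.658, -0.001]
contact_force: [0.4, 1.5, 0.1]
gripper_width: 0.701
finger_force: 0.0
```

Run:
```python
from m import *
go((.462,.2797,.006),-8)
t=grab('top','t2.png')
tiles('top',t,.018,(90,190,212,310))
tiles('scene',grab('scene'),.018,(430,220,550,310))
```

```text
pos [0.4617 0.2811 0.0636] tooly -7.8 shift_mm [-1.3  0.5 57.6] turn 0.2 J7 -0.65 t 1.5 w 0.701 tilt [-0.001 -0.001 -1.   ]
top [170. 278.] c [461.2 278.8] size [37.5 37.3] ang 82.7
top [176. 229.] c [560.7 278.3] size [37. 38.] ang 3.2
top [111. 253.] c [510.6 386.5] size [229.1 112.5] ang 9.1
scene [518. 283.] c [568.2 373.1] size [38.9 38.3] ang 11.3
scene [469. 279.] c [562.4 280. ] size [38.9 39.3] ang 5.3
scene [460. 239.] c [462.6 280.8] size [36.7 39.2] ang 81.4
```

>>> {"name": "play_rows", "arguments": {
  "moves": [
    [[-0.001, 0.0, 0.03, 0], [-0.001, 0.0, 0.045, 0], [-0.001, 0.0, 0.052, 0], [-0.001, 0.0, 0.055, 0], [-0.001, 0.0, 0.055, 0], [-0.001, 0.0, 0.055, 0]]
  ]
}}

```text
time_s: 2.2
ee_pos: [0.4622, 0.2808, 0.0096]
tcp_rot: [0.0, 0.754, 0.657, 0.001]
contact_force: [0.2, 0.1, 0.4]
gripper_width: 0.701
finger_force: 0.0
```

>>> {"name": "play_rows", "arguments": {
  "moves": [
    [[0, 0, 0, 0], [0, 0, 0, 0], [0, 0, 0, 0], [0, 0, 0, 0], [0, 0, 0, 0]]
  ],
  "grip": 0.5
}}

```text
time_s: 2.7
ee_pos: [0.4623, 0.2807, 0.0099]
tcp_rot: [-0.0, 0.754, 0.657, 0.001]
contact_force: [-1.3, -0.6, 7.5]
gripper_width: 0.447
finger_force: 60.1
```

>>> {"name": "play_rows", "arguments": {
  "moves": [
    [[0, 0, -0.02, 0], [0, 0, -0.04, 0], [0, 0, -0.08, 0], [0, 0, -0.08, 0]]
  ]
}}

```text
time_s: 3.1
ee_pos: [0.4645, 0.282, 0.0938]
tcp_rot: [-0.0, 0.754, 0.657, 0.004]
contact_force: [0.6, 0.1, 0.7]
gripper_width: 0.444
finger_force: 60.7
```

```bash
python3 -c "
from h import *
go((.560,-.051,.09),-3.7)"
```

```text
pos [0.4645 0.282  0.0938] tooly -7.8 shift_mm [-316.8  140.     2.6] turn -4.1 J7 -0.66 t 3.1 w 0.444 tilt [ 0.006  0.005 -1.   ]
```

>>> {"name": "play_rows", "arguments": {
  "moves": [
    [[-0.04, 0.018, 0, 0], [-0.085, 0.037, 0, 0], [-0.13, 0.057, 0, 0], [-0.175, 0.077, 0, -1], [-0.22, 0.097, 0, -2], [-0.265, 0.117, 0, -3], [-0.3, 0.132, 0, -4], [-0.317, 0.14, 0.005, -4]]
  ]
}}

```text
time_s: 3.9
ee_pos: [0.5582, -0.0573, 0.0845]
tcp_rot: [0.001, 0.732, 0.682, 0.0]
contact_force: [0.5, 0.5, -0.3]
gripper_width: 0.444
finger_force: 64.2
```

>>> {"name": "play_rows", "arguments": {
  "moves": [
    [[0, 0, 0, 0], [0, 0, 0, 0], [0, 0, 0, 0]]
  ]
}}

```text
time_s: 4.2
ee_pos: [0.5573, -0.0512, 0.0838]
tcp_rot: [-0.0, 0.73, 0.684, 0.0]
contact_force: [0.6, 0.6, -0.8]
gripper_width: 0.447
finger_force: 63.9
```

```bash
python3 -c "
from h import *
go((.560,-.051,.029),-3.7);grab('scene','s3.png')"
```

```text
pos [ 0.5573 -0.0512  0.0838] tooly -3.7 shift_mm [ 0.3  2.7 54.8] turn -0.0 J7 0.13 t 4.2 w 0.447 tilt [-0.     0.001 -1.   ]
```

View pics/s3.png

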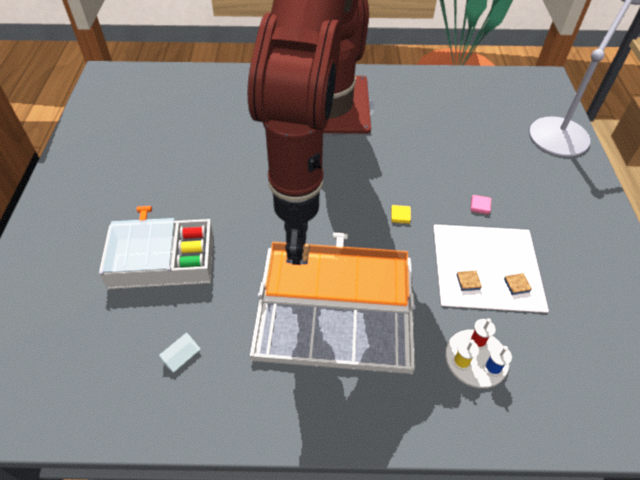

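The gripper holds the tile over the bin's left lane at about (296,258), and the other two tiles are still at (469,281) and (518,284). I'll lower it and release.

>>> {"name": "play_rows", "arguments": {
  "moves": [
    [[0, 0.002, 0.03, 0], [0, 0.002, 0.043, 0], [0, 0.002, 0.05, 0], [0, 0.002, 0.053, 0], [0, 0.002, 0.054, 0], [0, 0.002, 0.054, 0], [0, 0.002, 0.054, 0]]
  ]
}}

```text
time_s: 4.95
ee_pos: [0.5598, -0.0529, 0.0305]
tcp_rot: [0.0, 0.73, 0.683, 0.0]
contact_force: [0.4, 0.2, 0.1]
gripper_width: 0.445
finger_force: 63.9
```

>>> {"name": "play_rows", "arguments": {
  "moves": [
    [[0, 0, 0, 0], [0, 0, 0, 0], [0, 0, 0, 0]]
  ],
  "grip": -0.4
}}

```text
time_s: 5.25
ee_pos: [0.5595, -0.0528, 0.03]
tcp_rot: [0.0, 0.73, 0.683, 0.0]
contact_force: [0.9, 0.1, 0.7]
gripper_width: 0.704
finger_force: 0.0
```

>>> {"name": "play_rows", "arguments": {
  "moves": [
    [[0, 0, -0.015, 0], [0, 0, -0.04, 0], [0, 0, -0.07, 0], [0, 0, -0.07, 0]]
  ]
}}

```text
time_s: 5.65
ee_pos: [0.562, -0.0533, 0.1047]
tcp_rot: [0.002, 0.73, 0.683, 0.003]
contact_force: [1.0, -0.3, 0.4]
gripper_width: 0.7
finger_force: 0.0
```

```bash
python3 -c "
from h import *
go((.561,.2792,.09),6)"
```

```text
pos [ 0.562  -0.0533  0.1047] tooly -3.8 shift_mm [331.7 -23.4  14.9] turn -9.8 J7 0.12 t 5.65 w 0.7 tilt [ 0.007  0.001 -1.   ]
```

>>> {"name": "play_rows", "arguments": {
  "moves": [
    [[0.045, -0.003, 0, 0], [0.09, -0.006, 0, -1], [0.135, -0.009, 0, -3], [0.18, -0.012, 0, -5], [0.225, -0.015, 0, -7], [0.27, -0.018, 0.01, -9], [0.31, -0.02, 0.03, -10], [0.332, -0.021, 0.04, -10]]
  ]
}}

```text
time_s: 6.45
ee_pos: [0.5589, 0.284, 0.0587]
tcp_rot: [-0.001, 0.666, 0.746, -0.0]
contact_force: [1.3, 0.6, -0.3]
gripper_width: 0.698
finger_force: 0.0
```

>>> {"name": "play_rows", "arguments": {
  "moves": [
    [[0, 0, 0, 0], [0, 0, 0, 0], [0, 0, 0, 0]]
  ]
}}

```text
time_s: 6.75
ee_pos: [0.5615, 0.2777, 0.0606]
tcp_rot: [0.001, 0.669, 0.743, 0.0]
contact_force: [0.6, -0.1, 0.3]
gripper_width: 0.701
finger_force: 0.0
```

Run:
```python
from m import *
tiles('scene',grab('scene'),.018,(430,220,550,310))
go((.561,.2792,.0105),6)
```

```text
scene [518. 283.] c [568.3 372.7] size [38.7 39.3] ang 11.7
scene [469. 279.] c [562.4 279.7] size [38.8 38.6] ang 5.3
pos [0.5615 0.2777 0.0607] tooly 6.0 shift_mm [ 1.5 -0.4 50.2] turn 0.0 J7 -0.26 t 6.8 w 0.702 tilt [ 0.001 -0.    -1.   ]
```

>>> {"name": "play_rows", "arguments": {
  "moves": [
    [[0.001, 0.0, 0.03, 0], [0.001, 0.0, 0.042, 0], [0.001, 0.0, 0.048, 0], [0.001, 0.0, 0.05, 0], [0.001, 0.0, 0.05, 0], [0.001, 0.0, 0.05, 0]]
  ]
}}

```text
time_s: 7.4
ee_pos: [0.5609, 0.2809, 0.0107]
tcp_rot: [0.0, 0.668, 0.744, 0.001]
contact_force: [-0.0, 0.2, 1.0]
gripper_width: 0.697
finger_force: 0.0
```

>>> {"name": "play_rows", "arguments": {
  "moves": [
    [[0, 0, 0, 0], [0, 0, 0, 0], [0, 0, 0, 0], [0, 0, 0, 0], [0, 0, 0, 0]]
  ],
  "grip": 0.5
}}

```text
time_s: 7.9
ee_pos: [0.561, 0.2811, 0.0109]
tcp_rot: [0.0, 0.668, 0.744, 0.001]
contact_force: [-0.7, -0.7, 6.2]
gripper_width: 0.447
finger_force: 60.2
```

>>> {"name": "play_rows", "arguments": {
  "moves": [
    [[0, 0, -0.02, 0], [0, 0, -0.04, 0], [0, 0, -0.08, 0], [0, 0, -0.08, 0], [0, 0, -0.08, 0]]
  ]
}}

```text
time_s: 8.4
ee_pos: [0.561, 0.2813, 0.091]
tcp_rot: [0.0, 0.668, 0.744, 0.001]
contact_force: [-0.5, -0.3, -1.7]
gripper_width: 0.439
finger_force: 60.5
```

```bash
python3 -c "
from h import *
go((.565,.024,.085),-3.7)"
```

```text
pos [0.561  0.2813 0.091 ] tooly 6.2 shift_mm [-256.2  -23.8    5.6] turn 9.9 J7 -0.27 t 8.4 w 0.439 tilt [ 0.002  0.002 -1.   ]
```

>>> {"name": "play_rows", "arguments": {
  "moves": [
    [[-0.035, -0.003, 0, 2], [-0.075, -0.007, 0, 4], [-0.115, -0.011, 0, 6], [-0.155, -0.014, 0, 8], [-0.195, -0.018, 0, 10], [-0.23, -0.021, 0, 10], [-0.256, -0.024, 0.005, 10], [-0.256, -0.024, 0.005, 10]]
  ]
}}

```text
time_s: 9.2
ee_pos: [0.5628, 0.0187, 0.0834]
tcp_rot: [0.0, 0.732, 0.681, -0.002]
contact_force: [0.6, 0.3, -0.7]
gripper_width: 0.441
finger_force: 60.5
```

>>> {"name": "play_rows", "arguments": {
  "moves": [
    [[0, 0, 0, 0], [0, 0, 0, 0]]
  ]
}}

```text
time_s: 9.4
ee_pos: [0.5638, 0.025, 0.0842]
tcp_rot: [-0.0, 0.73, 0.684, -0.0]
contact_force: [0.5, 1.1, 0.4]
gripper_width: 0.441
finger_force: 60.5
```

```bash
python3 -c "
from h import *
go((.565,.024,.0305),-3.7)"
```

```text
pos [0.5638 0.025  0.0842] tooly -3.7 shift_mm [-0.9  1.4 53.7] turn -0.0 J7 -0.02 t 9.4 w 0.441 tilt [-0.001  0.    -1.   ]
```

>>> {"name": "play_rows", "arguments": {
  "moves": [
    [[0, 0.001, 0.03, 0], [0, 0.001, 0.043, 0], [0, 0.001, 0.05, 0], [0, 0.001, 0.053, 0], [0, 0.001, 0.054, 0], [0, 0.001, 0.054, 0], [0, 0.001, 0.054, 0]]
  ]
}}

```text
time_s: 10.1
ee_pos: [0.5656, 0.0237, 0.0315]
tcp_rot: [0.0, 0.73, 0.683, 0.0]
contact_force: [0.1, -0.1, -0.4]
gripper_width: 0.441
finger_force: 60.5
```

>>> {"name": "play_rows", "arguments": {
  "moves": [
    [[0, 0, 0, 0], [0, 0, 0, 0], [0, 0, 0, 0]]
  ],
  "grip": -0.4
}}

```text
time_s: 10.4
ee_pos: [0.5653, 0.0237, 0.0311]
tcp_rot: [0.0, 0.73, 0.683, 0.0]
contact_force: [0.7, -0.3, -0.8]
gripper_width: 0.7
finger_force: 0.0
```

>>> {"name": "play_rows", "arguments": {
  "moves": [
    [[0, 0, -0.015, 0], [0, 0, -0.04, 0], [0, 0, -0.07, 0], [0, 0, -0.07, 0], [0, 0, -0.07, 0]]
  ]
}}

```text
time_s: 10.9
ee_pos: [0.5658, 0.0238, 0.1023]
tcp_rot: [0.0, 0.73, 0.683, 0.001]
contact_force: [-0.5, -0.0, -0.6]
gripper_width: 0.7
finger_force: 0.0
```

Run:
```python
from m import *
tiles('scene',grab('scene'),.018,(430,220,550,310))
go((.567,.372,.06),11.8)
```

```text
scene [518. 283.] c [568.3 372.8] size [38.8 39.3] ang 12.0
pos [0.5651 0.0238 0.1012] tooly -3.8 shift_mm [347.5 -21.2  41.4] turn -15.6 J7 -0.02 t 10.95 w 0.699 tilt [ 0.  0. -1.]
```

>>> {"name": "play_rows", "arguments": {
  "moves": [
    [[0.045, -0.003, 0, -2], [0.09, -0.006, 0, -4], [0.135, -0.009, 0, -6], [0.185, -0.012, 0, -8], [0.235, -0.015, 0, -10], [0.285, -0.018, 0.01, -13], [0.325, -0.02, 0.03, -15.5], [0.347, -0.021, 0.041, -15.5]]
  ]
}}

```text
time_s: 11.75
ee_pos: [0.5645, 0.3757, 0.0569]
tcp_rot: [-0.001, 0.629, 0.777, -0.001]
contact_force: [-0.8, -0.9, -0.0]
gripper_width: 0.704
finger_force: 0.0
```

>>> {"name": "play_rows", "arguments": {
  "moves": [
    [[0, 0, 0, 0], [0, 0, 0, 0], [0, 0, 0, 0]]
  ]
}}

```text
time_s: 12.05
ee_pos: [0.5679, 0.3693, 0.0599]
tcp_rot: [0.0, 0.632, 0.775, -0.0]
contact_force: [0.6, -0.4, -0.5]
gripper_width: 0.699
finger_force: 0.0
```

Run:
```python
from m import *
tiles('scene',grab('scene'),.018,(430,220,550,310))
go((.5675,.372,.0105),11.8)
```

```text
scene [518. 283.] c [568.  373.5] size [38.9 39.1] ang 11.3
pos [0.5681 0.3694 0.0603] tooly 11.6 shift_mm [ 2.7 -0.1 49.8] turn -0.2 J7 -0.28 t 12.1 w 0.701 tilt [ 0.001 -0.001 -1.   ]
```

>>> {"name": "play_rows", "arguments": {
  "moves": [
    [[0.001, 0.0, 0.03, 0], [0.002, 0.0, 0.042, 0], [0.002, 0.0, 0.047, 0], [0.002, 0.0, 0.049, 0], [0.002, 0.0, 0.05, 0], [0.002, 0.0, 0.05, 0]]
  ]
}}

```text
time_s: 12.7
ee_pos: [0.5673, 0.3734, 0.0106]
tcp_rot: [0.0, 0.631, 0.775, 0.0]
contact_force: [0.4, -0.6, 0.7]
gripper_width: 0.701
finger_force: 0.0
```

>>> {"name": "play_rows", "arguments": {
  "moves": [
    [[0, 0, 0, 0], [0, 0, 0, 0], [0, 0, 0, 0], [0, 0, 0, 0], [0, 0, 0, 0]]
  ],
  "grip": 0.5
}}

```text
time_s: 13.2
ee_pos: [0.5674, 0.3736, 0.0109]
tcp_rot: [0.0, 0.631, 0.775, 0.001]
contact_force: [-1.1, -0.3, 6.2]
gripper_width: 0.445
finger_force: 60.7
```

>>> {"name": "play_rows", "arguments": {
  "moves": [
    [[0, 0, -0.02, 0], [0, 0, -0.04, 0], [0, 0, -0.08, 0], [0, 0, -0.08, 0], [0, 0, -0.08, 0]]
  ]
}}

```text
time_s: 13.7
ee_pos: [0.5674, 0.3737, 0.0911]
tcp_rot: [0.0, 0.631, 0.775, 0.001]
contact_force: [-0.4, -0.3, -1.0]
gripper_width: 0.443
finger_force: 60.3
```

```bash
python3 -c "
from h import *
go((.570,.099,.085),-3.7)"
```

```text
pos [0.5674 0.3737 0.0911] tooly 11.7 shift_mm [-269.6  -53.1    5.6] turn 15.4 J7 -0.29 t 13.7 w 0.443 tilt [ 0.002  0.002 -1.   ]
```

>>> {"name": "play_rows", "arguments": {
  "moves": [
    [[-0.035, -0.007, 0, 2], [-0.075, -0.015, 0, 4], [-0.115, -0.023, 0, 7], [-0.155, -0.031, 0, 10], [-0.195, -0.039, 0, 13], [-0.23, -0.046, 0, 15.5], [-0.26, -0.052, 0.005, 15.5], [-0.269, -0.053, 0.005, 15.5]]
  ]
}}

```text
time_s: 14.5
ee_pos: [0.5683, 0.0945, 0.0834]
tcp_rot: [-0.0, 0.732, 0.681, -0.002]
contact_force: [0.7, -0.3, -0.3]
gripper_width: 0.443
finger_force: 60.3
```

>>> {"name": "play_rows", "arguments": {
  "moves": [
    [[0, 0, 0, 0], [0, 0, 0, 0], [0, 0, 0, 0]]
  ]
}}

```text
time_s: 14.8
ee_pos: [0.5692, 0.101, 0.0845]
tcp_rot: [-0.0, 0.729, 0.684, -0.0]
contact_force: [0.3, 0.3, -0.7]
gripper_width: 0.444
finger_force: 60.3
```

```bash
python3 -c "
from h import *
go((.570,.099,.0305),-3.7)"
```

```text
pos [0.5692 0.101  0.0845] tooly -3.7 shift_mm [-1.9  0.9 54. ] turn 0.0 J7 -0.15 t 14.8 w 0.444 tilt [-0.  0. -1.]
```

>>> {"name": "play_rows", "arguments": {
  "moves": [
    [[-0.001, 0.001, 0.03, 0], [-0.001, 0.001, 0.043, 0], [-0.001, 0.001, 0.05, 0], [-0.001, 0.001, 0.053, 0], [-0.001, 0.001, 0.054, 0], [-0.001, 0.001, 0.054, 0], [-0.001, 0.001, 0.054, 0]]
  ]
}}

```text
time_s: 15.5
ee_pos: [0.5708, 0.0981, 0.0315]
tcp_rot: [0.0, 0.73, 0.683, 0.0]
contact_force: [0.1, 0.2, -0.1]
gripper_width: 0.443
finger_force: 60.3
```

>>> {"name": "play_rows", "arguments": {
  "moves": [
    [[0, 0, 0, 0], [0, 0, 0, 0], [0, 0, 0, 0]]
  ],
  "grip": -0.4
}}

```text
time_s: 15.8
ee_pos: [0.5705, 0.0981, 0.0311]
tcp_rot: [0.0, 0.73, 0.683, 0.0]
contact_force: [-1.3, -0.7, -0.2]
gripper_width: 0.695
finger_force: 0.0
```

>>> {"name": "play_rows", "arguments": {
  "moves": [
    [[0, 0, -0.015, 0], [0, 0, -0.04, 0], [0, 0, -0.08, 0], [0, 0, -0.1, 0], [0, 0, -0.1, 0], [0, 0, -0.1, 0]]
  ]
}}

```text
time_s: 16.4
ee_pos: [0.5706, 0.0981, 0.1318]
tcp_rot: [0.0, 0.73, 0.683, 0.001]
contact_force: [-0.1, 0.4, -0.7]
gripper_width: 0.703
finger_force: 0.0
```

```bash
python3 -c "
from h import *
go((.430,.034,.13),86.3)"
```

```text
pos [0.5706 0.0981 0.1318] tooly -3.8 shift_mm [ -73.3 -136.     1.6] turn 89.9 J7 -0.17 t 16.4 w 0.703 tilt [ 0.001  0.001 -1.   ]
```

>>> {"name": "play_rows", "arguments": {
  "moves": [
    [[-0.006, -0.012, 0, 8.5], [-0.013, -0.025, 0, 17], [-0.02, -0.037, 0, 25.5], [-0.026, -0.05, 0, 34], [-0.033, -0.062, 0, 42.5], [-0.04, -0.074, 0, 51], [-0.046, -0.087, 0, 59.5], [-0.053, -0.1, 0, 68]]
  ]
}}

```text
time_s: 17.2
ee_pos: [0.4657, 0.0515, 0.1299]
tcp_rot: [0.0, 0.988, 0.155, -0.001]
contact_force: [0.3, -0.1, -0.2]
gripper_width: 0.705
finger_force: 0.0
```

```bash
python3 -c "
from h import *
go((.430,.034,.13),86.3)"
```

```text
pos [0.4657 0.0515 0.1299] tooly -72.2 shift_mm [-39.4   5.7   0. ] turn 21.5 J7 -1.43 t 17.2 w 0.705 tilt [-0.002 -0.001 -1.   ]
```

>>> {"name": "play_rows", "arguments": {
  "moves": [
    [[-0.013, 0.002, 0, 8.5], [-0.026, 0.004, 0, 17], [-0.039, 0.006, 0, 21.5], [-0.039, 0.006, 0, 21.5], [-0.039, 0.006, 0, 21.5]]
  ]
}}

```text
time_s: 17.7
ee_pos: [0.4318, 0.0342, 0.1306]
tcp_rot: [-0.0, 1.0, -0.028, -0.0]
contact_force: [1.1, 0.1, -0.6]
gripper_width: 0.7
finger_force: 0.0
```

Run:
```python
from h import *
t=grab('top');s=grab('scene')
a=cv2.resize(t[190:290,220:400],None,fx=4,fy=4,interpolation=cv2.INTER_CUBIC);b=cv2.resize(s[220:330,250:430],(720,440),interpolation=cv2.INTER_CUBIC)
cv2.imwrite('pics/c4.png',cv2.resize(np.vstack([a,b]),None,fx=.7,fy=.7)[:,:,::-1])
go((.482,.0295,.039),86.3)
```

```text
pos [0.4323 0.0342 0.1307] tooly -93.2 shift_mm [49.9  1.9 91.7] turn 0.5 J7 -1.85 t 17.8 w 0.702 tilt [ 0. -0. -1.]
```

View pics/c4.png

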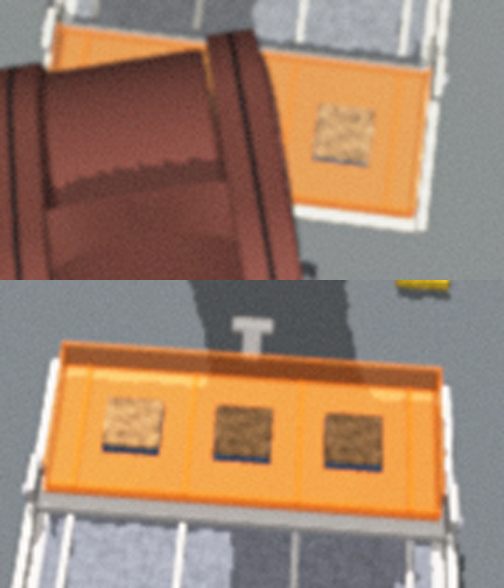

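Both crops show the three tiles flat and cork up, one centred in each bin lane, clear of the ribs. Next I pinch the bar.

>>> {"name": "play_rows", "arguments": {
  "moves": [
    [[0.03, 0.001, 0.0, 0.5], [0.05, 0.002, 0.03, 0.5], [0.05, 0.002, 0.06, 0.5], [0.05, 0.002, 0.085, 0.5], [0.05, 0.002, 0.095, 0.5], [0.05, 0.002, 0.099, 0.5], [0.05, 0.002, 0.099, 0.5], [0.05, 0.002, 0.099, 0.5]]
  ]
}}

```text
time_s: 18.6
ee_pos: [0.4826, 0.0292, 0.0329]
tcp_rot: [-0.0, 0.999, -0.033, 0.001]
contact_force: [0.1, 0.0, -0.3]
gripper_width: 0.699
finger_force: 0.0
```

>>> {"name": "play_rows", "arguments": {
  "moves": [
    [[0, 0, 0, 0], [0, 0, 0, 0], [0, 0, 0, 0], [0, 0, 0, 0], [0, 0, 0, 0]]
  ],
  "grip": 0.8
}}

```text
time_s: 19.1
ee_pos: [0.482, 0.0299, 0.0321]
tcp_rot: [-0.0, 0.999, -0.033, 0.0]
contact_force: [0.6, 4.8, 0.3]
gripper_width: 0.308
finger_force: 58.9
```

Run:
```python
from h import *
go((.482,.0295,.03),86.3)
r=np.hypot(136,24);a0=np.arctan2(24,136)
# arc displacement (tool x forward, z down) in mm per 0.1 rad
for th in np.arange(.1,2.01,.1):
    print(round(th,1),np.round([-r*np.cos(a0+th)+136,-(r*np.sin(a0+th)-24)],0),end=' ')
```

```text
pos [0.482  0.0299 0.0321] tooly -93.8 shift_mm [0.  0.4 2.1] turn -0.1 J7 -1.58 t 19.1 w 0.308 tilt [ 0.001  0.001 -1.   ]
0.1 [  3. -13.] 0.2 [  7. -27.] 0.3 [ 13. -39.] 0.4 [ 20. -51.] 0.5 [ 28. -62.] 0.6 [ 37. -73.] 0.7 [ 47. -82.] 0.8 [ 58. -90.] 0.9 [ 70. -97.] 1.0 [  83. -103.] 1.1 [  96. -108.] 1.2 [ 109. -111.] 1.3 [ 123. -113.] 1.4 [ 137. -114.] 1.5 [ 150. -113.] 1.6 [ 164. -111.] 1.7 [ 177. -108.] 1.8 [ 190. -103.] 1.9 [203. -97.] 2.0 [214. -90.]
```

>>> {"name": "play_rows", "arguments": {
  "moves": [
    [[0.001, 0, -0.007, 0], [0.003, 0, -0.013, 0], [0.005, 0, -0.02, 0], [0.007, 0, -0.027, 0], [0.01, 0, -0.033, 0], [0.013, 0, -0.039, 0], [0.016, 0, -0.045, 0], [0.02, 0, -0.051, 0]]
  ]
}}

```text
time_s: 19.9
ee_pos: [0.5015, 0.0285, 0.0824]
tcp_rot: [-0.0, 0.999, -0.033, -0.0]
contact_force: [5.0, 5.6, -11.4]
gripper_width: 0.307
finger_force: 59.6
```

>>> {"name": "play_rows", "arguments": {
  "moves": [
    [[0.004, 0, -0.006, 0], [0.008, 0, -0.011, 0], [0.0125, 0, -0.0165, 0], [0.017, 0, -0.022, 0], [0.022, 0, -0.0265, 0], [0.027, 0, -0.031, 0], [0.0325, 0, -0.035, 0], [0.038, 0, -0.039, 0]]
  ]
}}

```text
time_s: 20.7
ee_pos: [0.5379, 0.0259, 0.1205]
tcp_rot: [-0.0, 0.999, -0.033, -0.002]
contact_force: [-1.0, 5.0, -6.6]
gripper_width: 0.305
finger_force: 60.1
```

Run:
```python
from h import *
go((.482+.058,.0299-.0037,.032+.09),86.3);print(bot.get_state()['contact_force'])
```

```text
pos [0.5379 0.0259 0.1205] tooly -93.8 shift_mm [ 2.  -0.4 -1.5] turn -0.1 J7 -1.59 t 20.7 w 0.305 tilt [-0.004  0.    -1.   ]
[-1.04882424  5.02901548 -6.57072403]
```

>>> {"name": "play_rows", "arguments": {
  "moves": [
    [[0.006, 0, -0.004, 0], [0.012, 0, -0.007, 0], [0.0185, 0, -0.0105, 0], [0.025, 0, -0.013, 0], [0.0315, 0, -0.016, 0], [0.038, 0, -0.018, 0], [0.0445, 0, -0.02, 0], [0.051, 0, -0.021, 0]]
  ]
}}

```text
time_s: 21.5
ee_pos: [0.5895, 0.0223, 0.1424]
tcp_rot: [-0.0, 0.999, -0.033, -0.002]
contact_force: [-6.4, 5.6, 4.6]
gripper_width: 0.304
finger_force: 59.1
```

>>> {"name": "play_rows", "arguments": {
  "moves": [
    [[0.007, 0, -0.001, 0], [0.014, 0, -0.002, 0], [0.021, 0, -0.003, 0], [0.028, 0, -0.003, 0], [0.0345, 0, -0.003, 0], [0.041, 0, -0.002, 0], [0.048, 0, -0.001, 0], [0.055, 0, 0, 0]]
  ]
}}

```text
time_s: 22.3
ee_pos: [0.6458, 0.0184, 0.1436]
tcp_rot: [-0.0, 0.999, -0.033, 0.0]
contact_force: [-3.3, 3.3, 6.3]
gripper_width: 0.293
finger_force: 58.5
```

>>> {"name": "play_rows", "arguments": {
  "moves": [
    [[0.0065, 0, 0.0015, 0], [0.013, 0, 0.003, 0], [0.0195, 0, 0.0055, 0], [0.026, 0, 0.008, 0], [0.0325, 0, 0.011, 0], [0.039, 0, 0.014, 0], [0.045, 0, 0.0175, 0], [0.047, 0, 0.0185, 0]]
  ]
}}

```text
time_s: 23.1
ee_pos: [0.6947, 0.0149, 0.1263]
tcp_rot: [0.0, 0.999, -0.033, 0.002]
contact_force: [1.2, 3.5, 9.3]
gripper_width: 0.279
finger_force: 58.3
```

>>> {"name": "play_rows", "arguments": {
  "moves": [
    [[0, 0, 0, 0], [0, 0, 0, 0], [0, 0, 0, 0], [0, 0, 0, 0], [0, 0, 0, 0], [0, 0, 0, 0], [0, 0, 0, 0], [0, 0, 0, 0]]
  ]
}}

```text
time_s: 23.9
ee_pos: [0.6947, 0.0149, 0.1263]
tcp_rot: [0.0, 0.999, -0.033, 0.003]
contact_force: [4.8, 2.9, 5.6]
gripper_width: 0.278
finger_force: 59.0
```

Run:
```python
from h import *
go((.6922,.0166,.1265),86.3)
s=grab('scene');b=cv2.resize(s[140:400,220:460],None,fx=2.2,fy=2.2,interpolation=cv2.INTER_CUBIC)
cv2.imwrite('pics/c5.png',b[:,:,::-1])
```

```text
pos [0.6947 0.0149 0.1263] tooly -93.8 shift_mm [-2.6 -1.5 -0.2] turn -0.1 J7 -1.45 t 23.9 w 0.278 tilt [ 0.005 -0.    -1.   ]
```

View pics/c5.png

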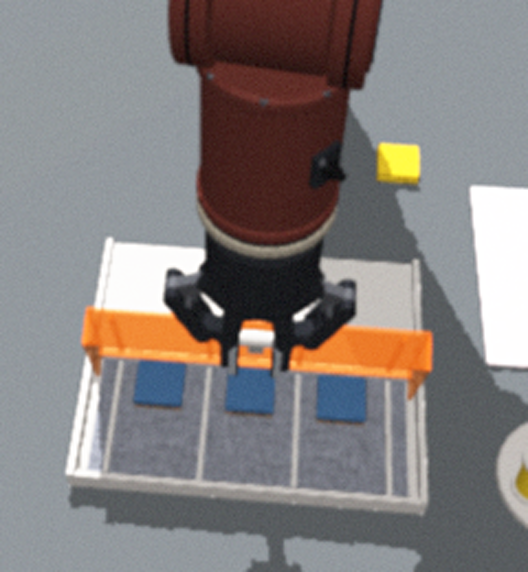

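All three tiles lie blue glaze up on the felt, close to the hinge. I'll swing the bin back along the same arc.

>>> {"name": "play_rows", "arguments": {
  "moves": [
    [[-0.002, 0, -0.001, 0], [-0.008, 0, -0.0045, 0], [-0.0145, 0, -0.0075, 0], [-0.021, 0, -0.0105, 0], [-0.0275, 0, -0.013, 0], [-0.034, 0, -0.0155, 0], [-0.0405, 0, -0.017, 0], [-0.047, 0, -0.0185, 0]]
  ]
}}

```text
time_s: 24.75
ee_pos: [0.6448, 0.0184, 0.1429]
tcp_rot: [-0.0, 0.999, -0.033, -0.0]
contact_force: [2.2, 3.5, 0.1]
gripper_width: 0.277
finger_force: 60.5
```

>>> {"name": "play_rows", "arguments": {
  "moves": [
    [[-0.007, 0, -0.001, 0], [-0.014, 0, -0.002, 0], [-0.0205, 0, -0.003, 0], [-0.027, 0, -0.003, 0], [-0.034, 0, -0.003, 0], [-0.041, 0, -0.002, 0], [-0.048, 0, -0.001, 0], [-0.055, 0, 0, 0]]
  ]
}}

```text
time_s: 25.55
ee_pos: [0.5883, 0.0223, 0.1392]
tcp_rot: [0.001, 0.999, -0.033, -0.002]
contact_force: [13.3, 4.8, -34.3]
gripper_width: 0.273
finger_force: 60.5
```

>>> {"name": "play_rows", "arguments": {
  "moves": [
    [[-0.0065, 0, 0.001, 0], [-0.013, 0, 0.003, 0], [-0.0195, 0, 0.005, 0], [-0.026, 0, 0.008, 0], [-0.0325, 0, 0.0105, 0], [-0.039, 0, 0.014, 0], [-0.045, 0, 0.017, 0], [-0.051, 0, 0.021, 0]]
  ]
}}

```text
time_s: 26.35
ee_pos: [0.5408, 0.0257, 0.1221]
tcp_rot: [-0.0, 0.999, -0.033, 0.002]
contact_force: [12.4, 5.6, -6.6]
gripper_width: 0.28
finger_force: 113.5
```

>>> {"name": "play_rows", "arguments": {
  "moves": [
    [[-0.0055, 0, 0.004, 0], [-0.011, 0, 0.008, 0], [-0.016, 0, 0.0125, 0], [-0.021, 0, 0.017, 0], [-0.0255, 0, 0.0225, 0], [-0.03, 0, 0.028, 0], [-0.034, 0, 0.033, 0], [-0.038, 0, 0.039, 0]]
  ]
}}

```text
time_s: 27.15
ee_pos: [0.5013, 0.0285, 0.083]
tcp_rot: [-0.001, 0.999, -0.033, 0.0]
contact_force: [0.8, 5.4, 6.0]
gripper_width: 0.277
finger_force: 115.6
```

>>> {"name": "play_rows", "arguments": {
  "moves": [
    [[-0.004, 0, 0.006, 0], [-0.007, 0, 0.012, 0], [-0.01, 0, 0.018, 0], [-0.013, 0, 0.024, 0], [-0.015, 0, 0.031, 0], [-0.017, 0, 0.038, 0], [-0.019, 0, 0.044, 0], [-0.02, 0, 0.051, 0]]
  ]
}}

```text
time_s: 27.95
ee_pos: [0.4763, 0.0302, 0.0327]
tcp_rot: [-0.001, 0.999, -0.032, -0.006]
contact_force: [-12.6, 7.2, 3.5]
gripper_width: 0.272
finger_force: 132.3
```

>>> {"name": "play_rows", "arguments": {
  "moves": [
    [[0, 0, 0.001, 0], [0, 0, 0.002, 0], [0, 0, 0.002, 0]]
  ]
}}

```text
time_s: 28.25
ee_pos: [0.4763, 0.0303, 0.0296]
tcp_rot: [-0.001, 0.999, -0.033, -0.006]
contact_force: [-48.0, 7.1, 30.0]
gripper_width: 0.27
finger_force: 138.0
```

Run:
```python
from h import *
go((.482,.0299,.032),86.3)
```

```text
pos [0.4763 0.0303 0.0296] tooly -93.8 shift_mm [ 5.7  0.  -2.5] turn -0.1 J7 -1.57 t 28.25 w 0.27 tilt [-0.011  0.003 -1.   ]
```

The bin has reached its home stop and is loading the wrist. I'll relax, then release.

>>> {"name": "play_rows", "arguments": {
  "moves": [
    [[0.003, 0, -0.001, 0], [0.005, 0, -0.002, 0], [0.005, 0, -0.002, 0]]
  ]
}}

```text
time_s: 28.55
ee_pos: [0.4758, 0.0302, 0.0294]
tcp_rot: [-0.001, 0.999, -0.033, -0.011]
contact_force: [-53.9, 11.3, 35.8]
gripper_width: 0.279
finger_force: 143.3
```

>>> {"name": "play_rows", "arguments": {
  "moves": [
    [[0, 0, 0, 0], [0, 0, 0, 0], [0, 0, 0, 0], [0, 0, 0, 0]]
  ],
  "grip": -0.4
}}

```text
time_s: 28.95
ee_pos: [0.4866, 0.0282, 0.0318]
tcp_rot: [0.0, 0.999, -0.033, -0.0]
contact_force: [0.5, 0.2, -0.1]
gripper_width: 0.7
finger_force: 0.0
```

>>> {"name": "play_rows", "arguments": {
  "moves": [
    [[0, 0, -0.02, 0], [0, 0, -0.05, 0], [0, 0, -0.1, 0], [-0.03, 0, -0.12, 0], [-0.05, 0, -0.12, 0], [-0.05, 0, -0.12, 0]]
  ]
}}

```text
time_s: 29.55
ee_pos: [0.4353, 0.0322, 0.1522]
tcp_rot: [-0.001, 0.999, -0.033, 0.0]
contact_force: [0.1, 0.6, -0.4]
gripper_width: 0.699
finger_force: 0.0
```

Run:
```python
from m import *
s=grab('scene');t=grab('top')
tiles('scene',s,.024,(250,280,420,375),(95,110,20),(130,255,255))
tiles('top',t,.024,(230,140,390,240),(95,110,20),(130,255,255))
b=cv2.resize(s[200:380,240:430],None,fx=2.5,fy=2.5,interpolation=cv2.INTER_CUBIC)
cv2.imwrite('pics/c6.png',b[:,:,::-1])
go((.429,-.3,.13),-86)
```

```text
scene [375. 321.] c [660.7  91. ] size [37.9 40.3] ang 85.6
scene [334. 317.] c [654.3  16.7] size [37.9 40.3] ang 85.1
scene [293. 314.] c [648.7 -58.5] size [38.8 40.9] ang 85.9
top [347. 197.] c [645.7 -59.5] size [35.5 36.6] ang 85.8
top [273. 187.] c [657.3  90.1] size [34.2 35.8] ang 86.8
pos [0.437  0.0322 0.152 ] tooly -93.8 shift_mm [ 13.9 332.   21.6] turn -7.8 J7 -1.87 t 29.65 w 0.697 tilt [ 0.001  0.001 -1.   ]
```

View pics/c6.png

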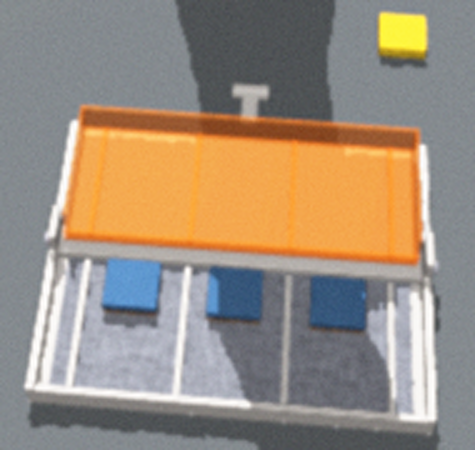

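Bin is home, with its bar at (340,236) as at the start. The three blue tiles lie in the tray at about (293,314), (334,317) and (375,321). Next is the flap.

```bash
python3 -c "
from h import *
go((.4305,-.369,.12),-86)"
```

```text
pos [0.437  0.0322 0.152 ] tooly -93.8 shift_mm [ 20.  400.7  31.5] turn -7.8 J7 -1.87 t 29.65 w 0.697 tilt [ 0.001  0.001 -1.   ]
```

>>> {"name": "play_rows", "arguments": {
  "moves": [
    [[0.015, 0.04, 0, -1], [0.02, 0.09, 0, -2], [0.02, 0.14, 0, -3], [0.02, 0.19, 0, -4], [0.02, 0.24, 0, -5], [0.02, 0.29, 0.01, -6], [0.02, 0.34, 0.02, -8], [0.02, 0.385, 0.03, -8]]
  ]
}}

```text
time_s: 30.45
ee_pos: [0.4318, -0.3535, 0.1212]
tcp_rot: [0.001, 0.999, 0.038, -0.001]
contact_force: [1.5, 0.7, 0.8]
gripper_width: 0.699
finger_force: 0.0
```

>>> {"name": "play_rows", "arguments": {
  "moves": [
    [[0, 0.016, 0, 0], [0, 0.016, 0, 0], [0, 0.016, 0, 0], [0, 0.016, 0, 0]]
  ]
}}

```text
time_s: 30.85
ee_pos: [0.4332, -0.3659, 0.1222]
tcp_rot: [-0.0, 0.999, 0.037, -0.0]
contact_force: [0.1, -0.8, 0.9]
gripper_width: 0.697
finger_force: 0.0
```

Run:
```python
from h import *
go((.4305,-.369,.039),-86)
s=grab('scene');b=cv2.resize(s[150:300,80:240],None,fx=4,fy=4,interpolation=cv2.INTER_CUBIC)
cv2.imwrite('pics/c7.png',b[:,:,::-1])
```

```text
pos [ 0.4332 -0.3659  0.1222] tooly -85.7 shift_mm [-2.9  2.9 83.2] turn 0.3 J7 -0.53 t 30.85 w 0.697 tilt [-0.  0. -1.]
```

View pics/c7.png

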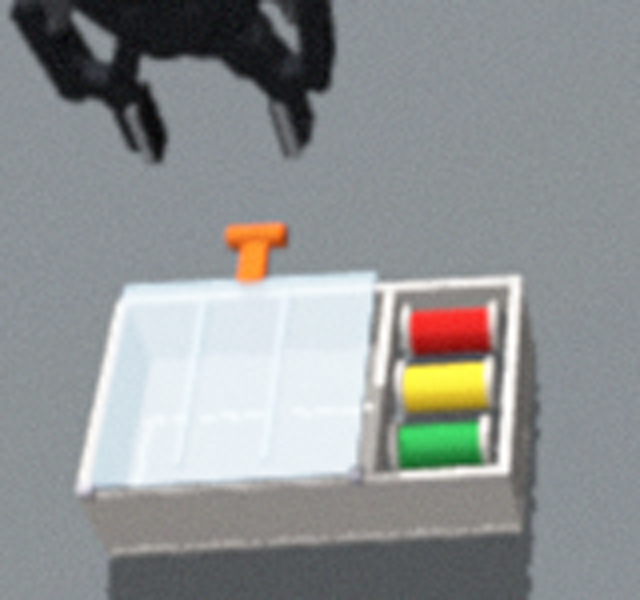

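The open fingers straddle the orange bar (scene about (144,208)). I'll lower and pinch.

>>> {"name": "play_rows", "arguments": {
  "moves": [
    [[-0.002, 0.001, 0.03, 0], [-0.002, 0.002, 0.055, 0], [-0.002, 0.002, 0.072, 0], [-0.002, 0.002, 0.08, 0], [-0.002, 0.002, 0.082, 0], [-0.002, 0.002, 0.082, 0], [-0.002, 0.002, 0.082, 0]]
  ]
}}

```text
time_s: 31.6
ee_pos: [0.4312, -0.3695, 0.0414]
tcp_rot: [0.0, 0.999, 0.037, 0.001]
contact_force: [-0.5, 0.5, -0.3]
gripper_width: 0.702
finger_force: 0.0
```

>>> {"name": "play_rows", "arguments": {
  "moves": [
    [[0, 0, 0, 0], [0, 0, 0, 0], [0, 0, 0, 0], [0, 0, 0, 0], [0, 0, 0, 0]]
  ],
  "grip": 0.8
}}

```text
time_s: 32.1
ee_pos: [0.4308, -0.3683, 0.0403]
tcp_rot: [-0.001, 0.999, 0.037, -0.0]
contact_force: [-1.2, 5.4, 0.8]
gripper_width: 0.307
finger_force: 58.8
```

Run:
```python
from h import *
go((.4305,-.369,.039),-86);print(bot.get_state()['contact_force'])
for th in np.arange(.1,1.81,.1): print(round(th,1),np.round([148-148*np.cos(th),-148*np.sin(th)],1),end=' ')
```

```text
pos [ 0.4308 -0.3683  0.0403] tooly -85.8 shift_mm [-0.3  0.7  1.3] turn 0.2 J7 -0.45 t 32.1 w 0.307 tilt [-0.     0.001 -1.   ]
[-1.17363464  5.44783263  0.78938844]
0.1 [  0.7 -14.8] 0.2 [  3.  -29.4] 0.3 [  6.6 -43.7] 0.4 [ 11.7 -57.6] 0.5 [ 18.1 -71. ] 0.6 [ 25.9 -83.6] 0.7 [ 34.8 -95.3] 0.8 [  44.9 -106.2] 0.9 [  56.  -115.9] 1.0 [  68.  -124.5] 1.1 [  80.9 -131.9] 1.2 [  94.4 -137.9] 1.3 [ 108.4 -142.6] 1.4 [ 122.8 -145.8] 1.5 [ 137.5 -147.6] 1.6 [ 152.3 -147.9] 1.7 [ 167.1 -146.8] 1.8 [ 181.6 -144.1]
```

>>> {"name": "play_rows", "arguments": {
  "moves": [
    [[0.001, 0, -0.015, 0], [0.003, 0, -0.0295, 0], [0.0065, 0, -0.0435, 0], [0.0115, 0, -0.0575, 0], [0.018, 0, -0.071, 0], [0.026, 0, -0.0835, 0], [0.035, 0, -0.0955, 0], [0.045, 0, -0.106, 0]]
  ]
}}

```text
time_s: 32.9
ee_pos: [0.4761, -0.3642, 0.1467]
tcp_rot: [-0.001, 0.999, 0.037, -0.0]
contact_force: [5.8, 3.8, -12.8]
gripper_width: 0.31
finger_force: 59.6
```

>>> {"name": "play_rows", "arguments": {
  "moves": [
    [[0.011, 0, -0.0095, 0], [0.023, 0, -0.018, 0], [0.036, 0, -0.0255, 0], [0.0495, 0, -0.0315, 0], [0.0635, 0, -0.0365, 0], [0.078, 0, -0.0395, 0], [0.0925, 0, -0.0415, 0], [0.107, 0, -0.0415, 0]]
  ]
}}

```text
time_s: 33.7
ee_pos: [0.5823, -0.3551, 0.188]
tcp_rot: [-0.002, 0.999, 0.037, -0.001]
contact_force: [-3.7, 12.4, 1.1]
gripper_width: 0.305
finger_force: 60.4
```

>>> {"name": "play_rows", "arguments": {
  "moves": [
    [[0.008, 0, 0.0005, 0], [0.015, 0, 0.001, 0], [0.022, 0, 0.002, 0], [0.022, 0, 0.002, 0], [0.022, 0, 0.002, 0]]
  ]
}}

```text
time_s: 34.2
ee_pos: [0.6047, -0.3532, 0.186]
tcp_rot: [-0.002, 0.999, 0.038, -0.001]
contact_force: [-1.3, 13.1, 1.2]
gripper_width: 0.304
finger_force: 60.9
```

>>> {"name": "play_rows", "arguments": {
  "moves": [
    [[0, 0, 0, 0], [0, 0, 0, 0], [0, 0, 0, 0], [0, 0, 0, 0]]
  ],
  "grip": -0.4
}}

```text
time_s: 34.6
ee_pos: [0.604, -0.3571, 0.1865]
tcp_rot: [0.001, 0.999, 0.036, 0.0]
contact_force: [-0.4, 0.4, 0.4]
gripper_width: 0.702
finger_force: 0.0
```

>>> {"name": "play_rows", "arguments": {
  "moves": [
    [[0, 0, -0.015, 0], [0, 0, -0.04, 0], [0, 0, -0.07, 0], [-0.03, 0, -0.07, 0], [-0.07, 0, -0.07, 0], [-0.07, 0, -0.07, 0]]
  ]
}}

```text
time_s: 35.2
ee_pos: [0.5287, -0.3647, 0.2579]
tcp_rot: [0.0, 0.999, 0.033, 0.0]
contact_force: [0.4, -1.0, 0.3]
gripper_width: 0.7
finger_force: 0.0
```

Run:
```python
from h import *
s=grab('scene');b=cv2.resize(s[130:320,60:300],None,fx=3,fy=3,interpolation=cv2.INTER_CUBIC)
cv2.imwrite('pics/c8.png',b[:,:,::-1])
go((.63,-.2,.2),-93.8)
```

```text
pos [ 0.5318 -0.3632  0.2579] tooly -86.1 shift_mm [ 109.1 -156.1   58.1] turn 7.7 J7 -0.66 t 35.25 w 0.7 tilt [ 0.002  0.    -1.   ]
```

View pics/c8.png

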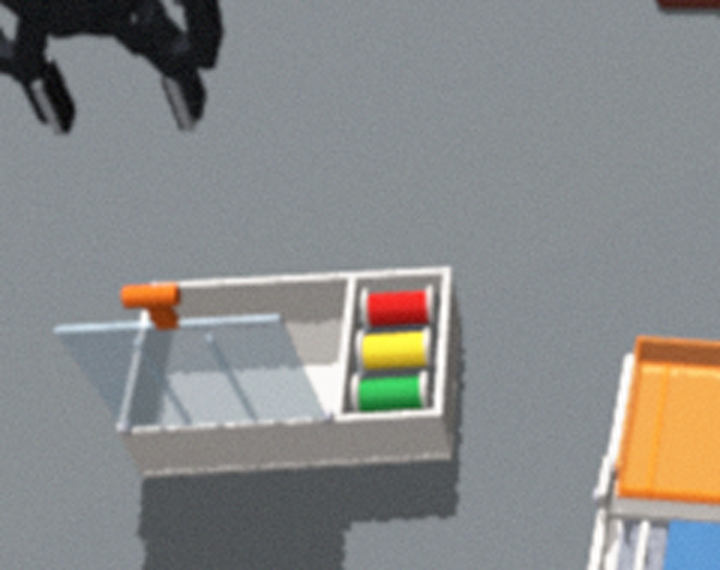

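The flap stands open past upright and the well is clear. Next I fetch the -y tile.

```bash
python3 -c "
from h import *
go((.6475,-.0588,.10),-93.9)"
```

```text
pos [ 0.5318 -0.3632  0.2579] tooly -86.1 shift_mm [ 136.1 -295.7  158.1] turn 7.8 J7 -0.66 t 35.25 w 0.7 tilt [ 0.002  0.    -1.   ]
```

>>> {"name": "play_rows", "arguments": {
  "moves": [
    [[0.015, -0.04, 0, 1], [0.035, -0.08, 0, 2], [0.055, -0.12, 0.02, 3], [0.075, -0.165, 0.05, 4], [0.095, -0.21, 0.08, 5], [0.115, -0.25, 0.11, 6], [0.13, -0.285, 0.14, 8], [0.136, -0.296, 0.158, 8]]
  ],
  "grip": -0.18
}}

```text
time_s: 36.05
ee_pos: [0.6504, -0.0516, 0.0971]
tcp_rot: [-0.001, 0.999, -0.032, 0.0]
contact_force: [-0.8, 0.2, 0.3]
gripper_width: 0.586
finger_force: 0.0
```

>>> {"name": "play_rows", "arguments": {
  "moves": [
    [[0, 0, 0.01, 0], [0, 0, 0.02, 0], [0, 0, 0.02, 0], [0, 0, 0.02, 0]]
  ]
}}

```text
time_s: 36.45
ee_pos: [0.6487, -0.0581, 0.0791]
tcp_rot: [0.0, 0.999, -0.034, 0.001]
contact_force: [1.2, -0.4, -0.2]
gripper_width: 0.593
finger_force: 0.0
```

Run:
```python
from m import *
tiles('scene',grab('scene'),.024,(250,280,420,375),(95,110,20),(130,255,255))
go((.6475,-.0588,.0175),-93.9)
```

```text
scene [375. 321.] c [660.4  91. ] size [37.7 41. ] ang 85.9
scene [334. 317.] c [654.   16.8] size [37.7 41.1] ang 86.2
scene [292. 314.] c [648.5 -58.3] size [38.5 40.7] ang 86.7
pos [ 0.6489 -0.0579  0.0793] tooly -93.9 shift_mm [-1.4  1.  61.8] turn -0.0 J7 -1.2 t 36.5 w 0.592 tilt [ 0.002 -0.    -1.   ]
```

>>> {"name": "play_rows", "arguments": {
  "moves": [
    [[-0.001, 0.001, 0.03, 0], [-0.001, 0.001, 0.048, 0], [-0.001, 0.001, 0.057, 0], [-0.001, 0.001, 0.061, 0], [-0.001, 0.001, 0.062, 0], [-0.001, 0.001, 0.062, 0]]
  ]
}}

```text
time_s: 37.1
ee_pos: [0.6478, -0.0575, 0.0166]
tcp_rot: [0.0, 0.999, -0.033, 0.0]
contact_force: [0.3, -0.3, -0.1]
gripper_width: 0.591
finger_force: 0.0
```

>>> {"name": "play_rows", "arguments": {
  "moves": [
    [[0, 0, 0, 0], [0, 0, 0, 0], [0, 0, 0, 0], [0, 0, 0, 0], [0, 0, 0, 0]]
  ],
  "grip": 0.5
}}

```text
time_s: 37.6
ee_pos: [0.6481, -0.0575, 0.0172]
tcp_rot: [-0.0, 0.999, -0.033, 0.001]
contact_force: [-1.0, 0.5, 6.1]
gripper_width: 0.442
finger_force: 60.6
```

>>> {"name": "play_rows", "arguments": {
  "moves": [
    [[0, 0, -0.02, 0], [0, 0, -0.04, 0], [0, 0, -0.08, 0], [0, 0, -0.12, 0], [0, 0, -0.12, 0]]
  ]
}}

```text
time_s: 38.1
ee_pos: [0.6502, -0.0584, 0.1418]
tcp_rot: [-0.0, 0.999, -0.033, 0.004]
contact_force: [0.3, -0.3, -0.9]
gripper_width: 0.441
finger_force: 60.3
```

```bash
python3 -c "
from h import *
go((.516,-.361,.135),-86)"
```

```text
pos [ 0.6502 -0.0584  0.1418] tooly -93.8 shift_mm [-113.7  310.9    5.8] turn -7.8 J7 -1.24 t 38.1 w 0.441 tilt [ 0.008 -0.    -1.   ]
```

>>> {"name": "play_rows", "arguments": {
  "moves": [
    [[-0.025, 0.03, 0, -1], [-0.05, 0.07, 0, -2], [-0.075, 0.11, 0, -3], [-0.095, 0.155, 0, -4], [-0.11, 0.2, 0, -5], [-0.113, 0.245, 0, -6], [-0.113, 0.285, 0, -8], [-0.113, 0.31, 0.003, -8]]
  ]
}}

```text
time_s: 38.9
ee_pos: [0.5128, -0.3626, 0.1334]
tcp_rot: [0.001, 0.999, 0.036, 0.0]
contact_force: [0.3, 0.3, -1.1]
gripper_width: 0.446
finger_force: 60.3
```

>>> {"name": "play_rows", "arguments": {
  "moves": [
    [[0, 0, 0.02, 0], [0, 0, 0.04, 0], [0, 0, 0.05, 0], [0, 0, 0.05, 0], [0, 0, 0.05, 0]]
  ]
}}

```text
time_s: 39.4
ee_pos: [0.5143, -0.3591, 0.0834]
tcp_rot: [0.0, 0.999, 0.037, 0.0]
contact_force: [0.5, -0.9, -0.3]
gripper_width: 0.443
finger_force: 60.3
```

```bash
python3 -c "
from h import *
go((.516,-.361,.0125),-86)"
```

```text
pos [ 0.5143 -0.3591  0.0834] tooly -85.8 shift_mm [ 1.6  2.  70.9] turn 0.2 J7 -0.56 t 39.4 w 0.443 tilt [ 0. -0. -1.]
```

>>> {"name": "play_rows", "arguments": {
  "moves": [
    [[0.001, 0.001, 0.03, 0], [0.001, 0.001, 0.05, 0], [0.001, 0.001, 0.06, 0], [0.001, 0.001, 0.066, 0], [0.001, 0.001, 0.069, 0], [0.001, 0.001, 0.07, 0], [0.001, 0.001, 0.07, 0], [0.001, 0.001, 0.07, 0]]
  ]
}}

```text
time_s: 40.2
ee_pos: [0.5154, -0.3602, 0.0136]
tcp_rot: [0.0, 0.999, 0.037, 0.0]
contact_force: [-0.3, 1.1, -0.7]
gripper_width: 0.444
finger_force: 60.3
```

>>> {"name": "play_rows", "arguments": {
  "moves": [
    [[0, 0, 0, 0], [0, 0, 0, 0], [0, 0, 0, 0]]
  ],
  "grip": -0.2
}}

```text
time_s: 40.5
ee_pos: [0.5151, -0.3601, 0.0131]
tcp_rot: [0.0, 0.999, 0.037, 0.0]
contact_force: [0.1, 0.1, 0.3]
gripper_width: 0.599
finger_force: 0.0
```

>>> {"name": "play_rows", "arguments": {
  "moves": [
    [[0, 0, -0.015, 0], [0, 0, -0.04, 0], [0, 0, -0.08, 0], [0, 0, -0.12, 0], [0, 0, -0.12, 0], [0, 0, -0.12, 0]]
  ]
}}

```text
time_s: 41.1
ee_pos: [0.5156, -0.3604, 0.1346]
tcp_rot: [0.0, 0.999, 0.037, 0.001]
contact_force: [-0.4, 1.0, -0.3]
gripper_width: 0.597
finger_force: 0.0
```

```bash
python3 -c "
from m import *
tiles('scene',grab('scene'),.024,(250,280,420,375),(95,110,20),(130,255,255))
go((.653,.0167,.075),-93.9)"
```

```text
scene [375. 321.] c [660.7  91. ] size [37.8 39.9] ang 85.5
scene [334. 317.] c [654.   16.8] size [37.9 41.1] ang 85.9
pos [ 0.5151 -0.3598  0.1332] tooly -85.8 shift_mm [ 165.  -365.4   58.4] turn 8.1 J7 -0.59 t 41.15 w 0.603 tilt [ 0.001  0.    -1.   ]
```

>>> {"name": "play_rows", "arguments": {
  "moves": [
    [[0.0, -0.04, -0.01, 1], [0.02, -0.085, -0.01, 2], [0.05, -0.13, 0, 3], [0.075, -0.18, 0, 4], [0.1, -0.23, 0.01, 5], [0.125, -0.28, 0.02, 6], [0.15, -0.33, 0.04, 8], [0.165, -0.365, 0.05, 8]]
  ]
}}

```text
time_s: 41.95
ee_pos: [0.645, -0.0023, 0.0873]
tcp_rot: [0.0, 0.999, -0.034, -0.001]
contact_force: [0.4, -0.2, 0.1]
gripper_width: 0.602
finger_force: 0.0
```

>>> {"name": "play_rows", "arguments": {
  "moves": [
    [[0, 0, 0.005, 0], [0, 0, 0.005, 0], [0, 0, 0.005, 0], [0, 0, 0.005, 0]]
  ]
}}

```text
time_s: 42.35
ee_pos: [0.6449, -0.0065, 0.0844]
tcp_rot: [0.0, 0.999, -0.035, 0.0]
contact_force: [-0.5, -0.1, -0.1]
gripper_width: 0.6
finger_force: 0.0
```

Run:
```python
from m import *
go((.6535,.017,.0172),-93.9)
```

```text
pos [ 0.6449 -0.0065  0.0844] tooly -94.0 shift_mm [  6.9 -24.   67.2] turn -0.1 J7 -1.29 t 42.35 w 0.6 tilt [ 0. -0. -1.]
```

>>> {"name": "play_rows", "arguments": {
  "moves": [
    [[0.004, -0.014, 0, 0], [0.007, -0.024, 0.02, 0], [0.007, -0.024, 0.04, 0], [0.007, -0.024, 0.055, 0], [0.007, -0.024, 0.063, 0], [0.007, -0.024, 0.067, 0], [0.007, -0.024, 0.067, 0], [0.007, -0.024, 0.067, 0]]
  ]
}}

```text
time_s: 43.15
ee_pos: [0.6543, 0.0188, 0.0177]
tcp_rot: [0.0, 0.999, -0.033, 0.0]
contact_force: [0.7, 0.5, -0.2]
gripper_width: 0.604
finger_force: 0.0
```

>>> {"name": "play_rows", "arguments": {
  "moves": [
    [[0, 0, 0, 0], [0, 0, 0, 0], [0, 0, 0, 0], [0, 0, 0, 0], [0, 0, 0, 0]]
  ],
  "grip": 0.5
}}

```text
time_s: 43.65
ee_pos: [0.6546, 0.0189, 0.0183]
tcp_rot: [-0.0, 0.999, -0.033, 0.001]
contact_force: [-0.5, -1.1, 6.4]
gripper_width: 0.439
finger_force: 60.1
```

>>> {"name": "play_rows", "arguments": {
  "moves": [
    [[0, 0, -0.02, 0], [0, 0, -0.04, 0], [0, 0, -0.08, 0], [0, 0, -0.12, 0], [0, 0, -0.12, 0]]
  ]
}}

```text
time_s: 44.15
ee_pos: [0.6569, 0.0183, 0.143]
tcp_rot: [-0.001, 0.999, -0.034, 0.004]
contact_force: [-0.4, -0.8, -0.5]
gripper_width: 0.437
finger_force: 60.4
```

```bash
python3 -c "
from h import *
go((.515,-.360,.135),-85.8)"
```

```text
pos [0.6569 0.0183 0.143 ] tooly -93.8 shift_mm [-116.3  386.9    6.5] turn -8.0 J7 -1.35 t 44.15 w 0.437 tilt [ 0.008  0.001 -1.   ]
```

>>> {"name": "play_rows", "arguments": {
  "moves": [
    [[-0.02, 0.04, 0, -1], [-0.045, 0.08, 0, -2], [-0.07, 0.125, 0, -3], [-0.09, 0.17, 0, -4], [-0.105, 0.215, 0, -5], [-0.113, 0.26, 0, -6], [-0.115, 0.305, 0, -8], [-0.115, 0.345, 0, -8]]
  ]
}}

```text
time_s: 44.95
ee_pos: [0.5153, -0.3195, 0.1372]
tcp_rot: [-0.0, 0.999, 0.037, 0.0]
contact_force: [0.8, -0.1, 0.8]
gripper_width: 0.44
finger_force: 60.4
```

>>> {"name": "play_rows", "arguments": {
  "moves": [
    [[0, 0.02, 0, 0], [0, 0.04, 0, 0], [0, 0.04, 0, 0], [0, 0.04, 0, 0]]
  ]
}}

```text
time_s: 45.35
ee_pos: [0.5188, -0.3575, 0.1367]
tcp_rot: [-0.0, 0.999, 0.036, -0.0]
contact_force: [0.8, 0.6, -0.8]
gripper_width: 0.439
finger_force: 60.4
```

```bash
python3 -c "
from h import *
go((.5159,-.359,.08),-85.8)"
```

```text
pos [ 0.5188 -0.3575  0.1367] tooly -85.9 shift_mm [-3.   1.3 56.7] turn -0.1 J7 -0.6 t 45.35 w 0.439 tilt [-0.  0. -1.]
```

>>> {"name": "play_rows", "arguments": {
  "moves": [
    [[-0.003, 0.001, 0.03, 0], [-0.003, 0.001, 0.055, 0], [-0.003, 0.001, 0.056, 0], [-0.003, 0.001, 0.056, 0]]
  ]
}}

```text
time_s: 45.75
ee_pos: [0.5165, -0.3576, 0.0813]
tcp_rot: [-0.0, 0.999, 0.037, -0.0]
contact_force: [-0.9, -0.4, -0.0]
gripper_width: 0.438
finger_force: 60.4
```

```bash
python3 -c "
from h import *
go((.5159,-.360,.025),-85.8)"
```

```text
pos [ 0.5165 -0.3576  0.0813] tooly -85.7 shift_mm [-0.7  2.4 56.3] turn 0.1 J7 -0.56 t 45.75 w 0.438 tilt [-0.001  0.    -1.   ]
```

>>> {"name": "play_rows", "arguments": {
  "moves": [
    [[-0.0005, 0.0024, 0.03, 0], [-0.0005, 0.0024, 0.045, 0], [-0.0005, 0.0024, 0.051, 0], [-0.0005, 0.0024, 0.054, 0], [-0.0005, 0.0024, 0.055, 0], [-0.0005, 0.0024, 0.055, 0], [-0.0005, 0.0024, 0.055, 0]]
  ]
}}

```text
time_s: 46.45
ee_pos: [0.5162, -0.3613, 0.0268]
tcp_rot: [0.0, 0.999, 0.037, 0.0]
contact_force: [0.5, -0.7, -0.6]
gripper_width: 0.444
finger_force: 60.4
```

```bash
python3 -c "
from h import *
go((.5159,-.360,.025),-85.8);print(bot.get_state()['contact_force'])"
```

```text
pos [ 0.5162 -0.3613  0.0268] tooly -85.8 shift_mm [-0.2 -1.3  1.8] turn -0.0 J7 -0.51 t 46.45 w 0.444 tilt [ 0.001 -0.001 -1.   ]
[ 0.50555232 -0.66359634 -0.58935051]
```

>>> {"name": "play_rows", "arguments": {
  "moves": [
    [[0, -0.0012, 0.001, 0], [0, -0.0012, 0.002, 0], [0, -0.0012, 0.002, 0]]
  ]
}}

```text
time_s: 46.75
ee_pos: [0.516, -0.3597, 0.0243]
tcp_rot: [-0.0, 0.999, 0.037, 0.0]
contact_force: [-0.5, 1.2, 2.8]
gripper_width: 0.44
finger_force: 60.8
```

>>> {"name": "play_rows", "arguments": {
  "moves": [
    [[0, 0, 0, 0], [0, 0, 0, 0], [0, 0, 0, 0]]
  ],
  "grip": -0.2
}}

```text
time_s: 47.05
ee_pos: [0.5157, -0.3599, 0.024]
tcp_rot: [0.0, 0.999, 0.037, -0.0]
contact_force: [-0.1, 0.6, 0.5]
gripper_width: 0.602
finger_force: 0.0
```

>>> {"name": "play_rows", "arguments": {
  "moves": [
    [[0, 0, -0.015, 0], [0, 0, -0.04, 0], [0, 0, -0.08, 0], [0, 0, -0.12, 0], [0, 0, -0.12, 0], [0, 0, -0.12, 0]]
  ]
}}

```text
time_s: 47.65
ee_pos: [0.5163, -0.3602, 0.1457]
tcp_rot: [0.0, 0.999, 0.037, 0.001]
contact_force: [-0.5, 0.6, -0.9]
gripper_width: 0.6
finger_force: 0.0
```

```bash
python3 -c "
from m import *
tiles('scene',grab('scene'),.024,(250,280,420,375),(95,110,20),(130,255,255))
go((.660,.091,.09),-93.9)"
```

```text
scene [375. 321.] c [660.8  90.9] size [37.8 40.1] ang 85.9
pos [ 0.5158 -0.3596  0.1444] tooly -85.8 shift_mm [ 176.7 -438.9   54.5] turn 8.1 J7 -0.59 t 47.7 w 0.6 tilt [ 0.001  0.    -1.   ]
```

>>> {"name": "play_rows", "arguments": {
  "moves": [
    [[0.0, -0.045, 0, 1], [0.02, -0.09, 0, 2], [0.05, -0.13, 0, 3], [0.075, -0.18, 0, 4], [0.1, -0.23, 0, 5], [0.125, -0.28, 0, 6], [0.145, -0.325, 0, 8], [0.16, -0.37, 0.01, 8]]
  ]
}}

```text
time_s: 48.5
ee_pos: [0.6447, 0.0086, 0.1358]
tcp_rot: [0.0, 0.999, -0.034, -0.0]
contact_force: [0.8, -0.6, 0.9]
gripper_width: 0.599
finger_force: 0.0
```

```bash
python3 -c "
from h import *
go((.660,.091,.08),-93.9)"
```

```text
pos [0.6447 0.0086 0.1358] tooly -93.9 shift_mm [  9.7 -83.3  55.8] turn 0.0 J7 -1.33 t 48.5 w 0.599 tilt [-0. -0. -1.]
```

>>> {"name": "play_rows", "arguments": {
  "moves": [
    [[0.004, -0.04, 0, 0], [0.008, -0.07, 0.02, 0], [0.01, -0.083, 0.04, 0], [0.01, -0.083, 0.055, 0], [0.01, -0.083, 0.055, 0], [0.01, -0.083, 0.055, 0]]
  ]
}}

```text
time_s: 49.1
ee_pos: [0.6594, 0.0854, 0.0814]
tcp_rot: [0.001, 0.999, -0.035, -0.0]
contact_force: [0.5, -0.1, 0.9]
gripper_width: 0.6
finger_force: 0.0
```

```bash
python3 -c "
from h import *
go((.660,.091,.0172),-93.9)"
```

```text
pos [0.6594 0.0854 0.0814] tooly -94.0 shift_mm [ 0.2 -5.7 64.1] turn -0.1 J7 -1.42 t 49.1 w 0.6 tilt [-0.001 -0.001 -1.   ]
```

>>> {"name": "play_rows", "arguments": {
  "moves": [
    [[0, -0.004, 0.03, 0], [0, -0.004, 0.048, 0], [0, -0.004, 0.055, 0], [0, -0.004, 0.058, 0], [0, -0.004, 0.058, 0]]
  ]
}}

```text
time_s: 49.6
ee_pos: [0.6603, 0.092, 0.0238]
tcp_rot: [0.0, 0.999, -0.034, 0.0]
contact_force: [0.9, -0.9, -0.5]
gripper_width: 0.606
finger_force: 0.0
```

```bash
python3 -c "
from h import *
go((.660,.091,.0172),-93.9)"
```

```text
pos [0.6603 0.092  0.0238] tooly -93.9 shift_mm [-0.2  1.   6.6] turn 0.0 J7 -1.39 t 49.6 w 0.606 tilt [ 0. -0. -1.]
```

>>> {"name": "play_rows", "arguments": {
  "moves": [
    [[0, 0.001, 0.004, 0], [0, 0.001, 0.006, 0], [0, 0.001, 0.006, 0], [0, 0.001, 0.006, 0]]
  ]
}}

```text
time_s: 50.0
ee_pos: [0.6601, 0.0917, 0.0175]
tcp_rot: [0.0, 0.999, -0.033, 0.0]
contact_force: [-0.1, -0.3, 0.8]
gripper_width: 0.598
finger_force: 0.0
```

>>> {"name": "play_rows", "arguments": {
  "moves": [
    [[0, 0, 0, 0], [0, 0, 0, 0], [0, 0, 0, 0], [0, 0, 0, 0], [0, 0, 0, 0]]
  ],
  "grip": 0.5
}}

```text
time_s: 50.5
ee_pos: [0.6604, 0.0917, 0.018]
tcp_rot: [-0.0, 0.999, -0.033, 0.0]
contact_force: [-1.7, 0.9, 5.6]
gripper_width: 0.442
finger_force: 60.5
```

>>> {"name": "play_rows", "arguments": {
  "moves": [
    [[0, 0, -0.02, 0], [0, 0, -0.04, 0], [0, 0, -0.08, 0], [0, 0, -0.12, 0], [0, 0, -0.12, 0]]
  ]
}}

```text
time_s: 51.0
ee_pos: [0.663, 0.0909, 0.1443]
tcp_rot: [-0.001, 0.999, -0.034, 0.004]
contact_force: [0.1, 0.7, -0.7]
gripper_width: 0.439
finger_force: 60.3
```

```bash
python3 -c "
from h import *
go((.5155,-.360,.138),-85.8)"
```

```text
pos [0.663  0.0909 0.1443] tooly -93.9 shift_mm [-116.9  459.8    4.4] turn -8.1 J7 -1.46 t 51.0 w 0.439 tilt [ 0.008  0.001 -1.   ]
```

>>> {"name": "play_rows", "arguments": {
  "moves": [
    [[-0.02, 0.04, 0, -1], [-0.045, 0.08, 0, -2], [-0.07, 0.125, 0, -3], [-0.09, 0.17, 0, -4], [-0.105, 0.215, 0, -5], [-0.113, 0.26, 0, -6], [-0.115, 0.305, 0, -8], [-0.115, 0.35, 0, -8]]
  ]
}}

```text
time_s: 51.8
ee_pos: [0.5213, -0.2513, 0.1381]
tcp_rot: [-0.001, 0.999, 0.037, 0.001]
contact_force: [0.2, -0.5, 0.1]
gripper_width: 0.443
finger_force: 60.3
```

```bash
python3 -c "
from h import *
go((.5155,-.360,.138),-85.8)"
```

```text
pos [ 0.5213 -0.2513  0.1381] tooly -85.7 shift_mm [-13.9 107.9  -0. ] turn 0.1 J7 -0.78 t 51.8 w 0.443 tilt [ 0.001  0.001 -1.   ]
```

>>> {"name": "play_rows", "arguments": {
  "moves": [
    [[-0.006, 0.035, 0, 0], [-0.01, 0.07, 0, 0], [-0.013, 0.1, 0, 0], [-0.013, 0.107, 0, 0], [-0.013, 0.107, 0.02, 0], [-0.013, 0.107, 0.035, 0], [-0.013, 0.107, 0.035, 0], [-0.013, 0.107, 0.035, 0]]
  ]
}}

```text
time_s: 52.6
ee_pos: [0.5169, -0.3567, 0.1024]
tcp_rot: [-0.0, 0.999, 0.037, -0.0]
contact_force: [1.0, 0.6, -0.1]
gripper_width: 0.44
finger_force: 60.3
```

```bash
python3 -c "
from h import *
go((.5155,-.360,.037),-85.8)"
```

```text
pos [ 0.5169 -0.3567  0.1024] tooly -85.8 shift_mm [-1.6  3.2 65.4] turn 0.0 J7 -0.57 t 52.6 w 0.44 tilt [-0.001  0.    -1.   ]
```

>>> {"name": "play_rows", "arguments": {
  "moves": [
    [[-0.001, 0.002, 0.03, 0], [-0.001, 0.002, 0.045, 0], [-0.001, 0.002, 0.055, 0], [-0.001, 0.002, 0.06, 0], [-0.001, 0.002, 0.062, 0], [-0.001, 0.002, 0.062, 0], [-0.001, 0.002, 0.062, 0]]
  ]
}}

```text
time_s: 53.3
ee_pos: [0.5163, -0.3599, 0.041]
tcp_rot: [0.0, 0.999, 0.037, 0.0]
contact_force: [-0.5, -0.1, -0.1]
gripper_width: 0.441
finger_force: 60.3
```

```bash
python3 -c "
from h import *
go((.5155,-.360,.037),-85.8);print(bot.get_state()['contact_force'])"
```

```text
pos [ 0.5163 -0.3599  0.041 ] tooly -85.8 shift_mm [-0.8  0.   4. ] turn -0.0 J7 -0.52 t 53.3 w 0.441 tilt [ 0.001 -0.001 -1.   ]
[-0.49007813 -0.05814742 -0.11803678]
```

>>> {"name": "play_rows", "arguments": {
  "moves": [
    [[-0.0005, 0, 0.002, 0], [-0.0005, 0, 0.004, 0], [-0.0005, 0, 0.0045, 0], [-0.0005, 0, 0.0045, 0]]
  ]
}}

```text
time_s: 53.7
ee_pos: [0.5154, -0.3597, 0.036]
tcp_rot: [-0.0, 0.999, 0.037, 0.0]
contact_force: [-1.3, 0.8, 2.5]
gripper_width: 0.441
finger_force: 60.5
```

>>> {"name": "play_rows", "arguments": {
  "moves": [
    [[0, 0, 0, 0], [0, 0, 0, 0], [0, 0, 0, 0]]
  ],
  "grip": -0.2
}}

```text
time_s: 54.0
ee_pos: [0.5154, -0.3597, 0.0358]
tcp_rot: [0.0, 0.999, 0.036, -0.0]
contact_force: [1.3, 0.0, 0.0]
gripper_width: 0.599
finger_force: 0.0
```

>>> {"name": "play_rows", "arguments": {
  "moves": [
    [[0, 0, -0.015, 0], [0, 0, -0.04, 0], [0, 0, -0.08, 0], [0, 0, -0.12, 0], [-0.04, 0, -0.16, 0], [-0.08, 0, -0.2, 0], [-0.09, 0, -0.21, 0], [-0.09, 0, -0.21, 0]]
  ]
}}

```text
time_s: 54.8
ee_pos: [0.4233, -0.3689, 0.2496]
tcp_rot: [0.0, 0.999, 0.034, 0.003]
contact_force: [0.1, -0.3, -0.6]
gripper_width: 0.6
finger_force: 0.0
```

Run:
```python
from m import *
s=grab('scene');t=grab('top')
a=cv2.resize(s[180:300,80:240],None,fx=4,fy=4,interpolation=cv2.INTER_CUBIC);b=cv2.resize(t[210:320,400:560],None,fx=4,fy=4,interpolation=cv2.INTER_CUBIC)
cv2.imwrite('pics/c9.png',cv2.resize(np.vstack([a,b]),None,fx=.65,fy=.65)[:,:,::-1])
tiles('scene',s,.042,(80,180,180,290),(95,110,20),(130,255,255))
go((.6045-.06,-.3571,.26),-85.8)
```

```text
pos [ 0.4261 -0.3661  0.2467] tooly -85.8 shift_mm [118.8  -0.3 -13. ] turn -0.0 J7 -0.63 t 54.9 w 0.602 tilt [ 0.002  0.001 -1.   ]
```

View pics/c9.png

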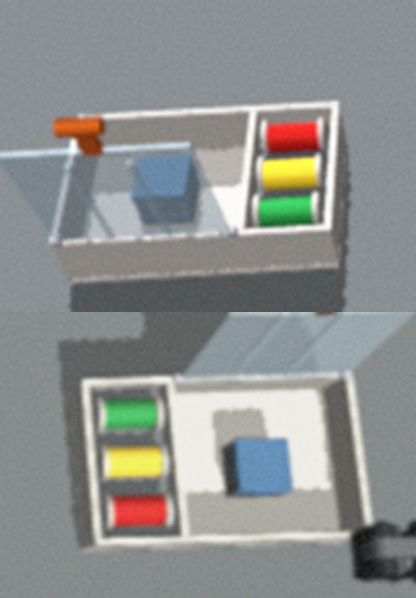

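The pile is neat, three tiles high and glaze up in the well, with the flap open. Next I re-grip the flap bar and close it.

>>> {"name": "play_rows", "arguments": {
  "moves": [
    [[0.03, 0, 0, 0], [0.07, 0, 0, 0], [0.11, 0, 0, 0], [0.15, 0, 0, 0], [0.175, 0, 0, 0], [0.18, 0, 0, 0], [0.18, 0, 0, 0], [0.18, 0, 0, 0]]
  ],
  "grip": -0.4
}}

```text
time_s: 55.7
ee_pos: [0.6041, -0.3536, 0.2453]
tcp_rot: [-0.0, 0.999, 0.036, -0.001]
contact_force: [-0.3, 0.1, -0.3]
gripper_width: 0.7
finger_force: 0.0
```

```bash
python3 -c "
from h import *
go((.6045,-.356,.1875),-85.8)"
```

```text
pos [ 0.6041 -0.3536  0.2453] tooly -85.9 shift_mm [ 0.3  2.4 57.8] turn -0.1 J7 -0.69 t 55.7 w 0.7 tilt [-0.001  0.    -1.   ]
```

>>> {"name": "play_rows", "arguments": {
  "moves": [
    [[0, 0.002, 0.02, 0], [0, 0.002, 0.045, 0], [0, 0.002, 0.057, 0], [0, 0.002, 0.059, 0], [0, 0.002, 0.059, 0], [0, 0.002, 0.059, 0]]
  ]
}}

```text
time_s: 56.3
ee_pos: [0.6056, -0.3555, 0.1882]
tcp_rot: [0.0, 0.999, 0.036, 0.001]
contact_force: [-0.1, -0.3, -0.3]
gripper_width: 0.694
finger_force: 0.0
```

>>> {"name": "play_rows", "arguments": {
  "moves": [
    [[0, 0, 0, 0], [0, 0, 0, 0], [0, 0, 0, 0], [0, 0, 0, 0], [0, 0, 0, 0]]
  ],
  "grip": 0.8
}}

```text
time_s: 56.8
ee_pos: [0.6067, -0.3528, 0.188]
tcp_rot: [-0.001, 0.999, 0.038, 0.001]
contact_force: [-0.1, 8.8, 8.8]
gripper_width: 0.307
finger_force: 58.7
```

```bash
python3 -c "
from h import *
go((.6045,-.356,.1875),-85.8);print(bot.get_state()['contact_force'])"
```

```text
pos [ 0.6067 -0.3528  0.188 ] tooly -85.7 shift_mm [-2.5  3.   0.4] turn 0.1 J7 -0.66 t 56.8 w 0.307 tilt [ 0.002  0.003 -1.   ]
[-0.13808202  8.77439226  8.84127706]
```

>>> {"name": "play_rows", "arguments": {
  "moves": [
    [[-0.007, 0, -0.0005, 0], [-0.014, 0, -0.001, 0], [-0.022, 0, -0.001, 0]]
  ]
}}

```text
time_s: 57.1
ee_pos: [0.5858, -0.3547, 0.1897]
tcp_rot: [-0.001, 0.999, 0.038, 0.002]
contact_force: [3.0, 7.7, 9.7]
gripper_width: 0.304
finger_force: 59.0
```

>>> {"name": "play_rows", "arguments": {
  "moves": [
    [[-0.0145, 0, 0, 0], [-0.029, 0, 0.002, 0], [-0.0435, 0, 0.005, 0], [-0.0575, 0, 0.01, 0], [-0.071, 0, 0.016, 0], [-0.084, 0, 0.0235, 0], [-0.096, 0, 0.032, 0], [-0.107, 0, 0.0415, 0]]
  ]
}}

```text
time_s: 57.9
ee_pos: [0.4765, -0.3641, 0.1472]
tcp_rot: [-0.001, 0.999, 0.037, 0.001]
contact_force: [-0.2, 2.5, 4.7]
gripper_width: 0.303
finger_force: 61.5
```

```bash
python3 -c "
from h import *
go((.4308,-.3683,.0425),-85.8);print(bot.get_state()['contact_force'])"
```

```text
pos [ 0.4765 -0.3641  0.1472] tooly -85.8 shift_mm [-46.1   1.  104.6] turn 0.0 J7 -0.55 t 57.9 w 0.303 tilt [ 0.001  0.001 -1.   ]
[-0.19384406  2.54454457  4.66143474]
```

>>> {"name": "play_rows", "arguments": {
  "moves": [
    [[-0.01, 0, 0.0105, 0], [-0.019, 0, 0.0225, 0], [-0.027, 0, 0.035, 0], [-0.0335, 0, 0.0485, 0], [-0.0385, 0, 0.0625, 0], [-0.042, 0, 0.0765, 0], [-0.0445, 0, 0.091, 0], [-0.0455, 0, 0.099, 0]]
  ]
}}

```text
time_s: 58.7
ee_pos: [0.4304, -0.3681, 0.0469]
tcp_rot: [-0.0, 0.999, 0.036, -0.0]
contact_force: [-4.7, 0.4, 2.9]
gripper_width: 0.306
finger_force: 63.6
```

>>> {"name": "play_rows", "arguments": {
  "moves": [
    [[0, 0, 0.003, 0], [0, 0, 0.006, 0], [0, 0, 0.007, 0], [0, 0, 0.007, 0]]
  ]
}}

```text
time_s: 59.1
ee_pos: [0.4302, -0.3681, 0.0404]
tcp_rot: [-0.0, 0.999, 0.036, -0.001]
contact_force: [-6.3, -0.9, 0.9]
gripper_width: 0.306
finger_force: 63.5
```

```bash
python3 -c "
from h import *
go((.4308,-.3683,.0403),-85.8);print(bot.get_state()['contact_force'])"
```

```text
pos [ 0.4302 -0.3681  0.0404] tooly -85.9 shift_mm [0.6 0.2 0.1] turn -0.1 J7 -0.43 t 59.1 w 0.306 tilt [-0.002  0.    -1.   ]
[-6.28363741 -0.91382375  0.86047445]
```

>>> {"name": "play_rows", "arguments": {
  "moves": [
    [[0, 0, 0.002, 0], [0, 0, 0.003, 0], [0, 0, 0.003, 0]]
  ]
}}

```text
time_s: 59.4
ee_pos: [0.4302, -0.3682, 0.0384]
tcp_rot: [-0.0, 0.999, 0.036, -0.001]
contact_force: [-11.2, 3.2, 13.9]
gripper_width: 0.306
finger_force: 64.7
```

Upward force is now 14 N, so the flap is on its stop. I'll release and back off.

>>> {"name": "play_rows", "arguments": {
  "moves": [
    [[0, 0, 0, 0], [0, 0, 0, 0], [0, 0, 0, 0], [0, 0, 0, 0]]
  ],
  "grip": -0.4
}}

```text
time_s: 59.8
ee_pos: [0.4317, -0.3678, 0.0375]
tcp_rot: [0.0, 0.999, 0.037, 0.0]
contact_force: [-0.1, -0.1, -0.0]
gripper_width: 0.7
finger_force: 0.0
```

>>> {"name": "play_rows", "arguments": {
  "moves": [
    [[0, 0, -0.02, 0], [0, 0, -0.05, 0], [0, 0, -0.1, 0], [0, 0, -0.15, 0], [0, -0.04, -0.2, 0], [0, -0.08, -0.2, 0], [0, -0.12, -0.2, 0], [0, -0.12, -0.2, 0]]
  ]
}}

```text
time_s: 60.6
ee_pos: [0.4231, -0.2465, 0.2375]
tcp_rot: [-0.0, 0.999, 0.037, 0.001]
contact_force: [0.4, -0.1, -0.1]
gripper_width: 0.701
finger_force: 0.0
```

Run:
```python
from h import *
s=grab('scene');t=grab('top')
a=cv2.resize(s[180:380,60:440],(760,400),interpolation=cv2.INTER_CUBIC);b=cv2.resize(t[130:330,220:600],(760,400),interpolation=cv2.INTER_CUBIC)
cv2.imwrite('pics/c10.png',cv2.resize(np.vstack([a,b]),None,fx=.74,fy=.74)[:,:,::-1])
for n,im,(x0,y0,x1,y1),lo,hi in(('flap',s,(132,202,158,224),(3,130,60),(16,255,255)),('bin',s,(328,228,353,242),(0,0,150),(180,60,255))):
    m=cv2.inRange(cv2.cvtColor(im[y0:y1,x0:x1],cv2.COLOR_RGB2HSV),lo,hi);print(n,(m.sum(1)/255).astype(int).tolist())
```

```text
flap [0, 0, 0, 0, 0, 0, 9, 14, 14, 15, 14, 14, 8, 7, 7, 7, 8, 7, 7, 5, 0, 0]
bin [0, 0, 0, 0, 0, 0, 12, 14, 14, 14, 11, 7, 6, 6]
```

View pics/c10.png

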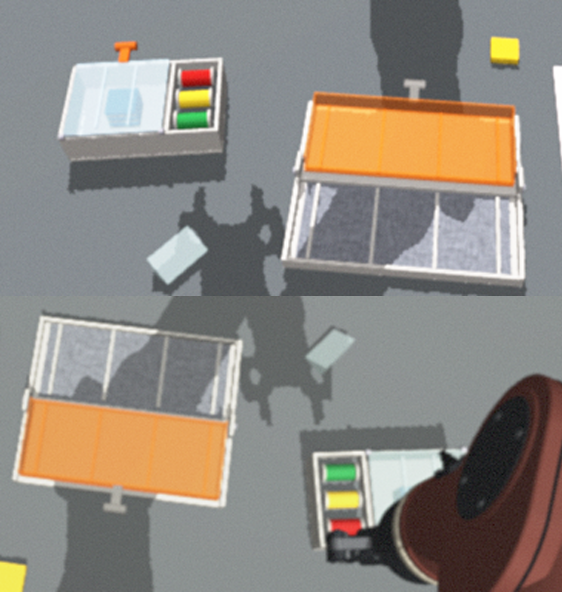

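The flap is shut over the blue pile, the bin is home and empty, and the prism is in place. The flap bar sits 2 px lower than at the start, so I'll check whether that is a camera shift.

Run:
```python
from h import *
a=cv2.cvtColor(cv2.imread('pics/scene0.png'),cv2.COLOR_BGR2GRAY);g=grab('scene');b=cv2.cvtColor(g,cv2.COLOR_RGB2GRAY)
for n,(x0,y0,x1,y1) in dict(spools=(176,220,212,270),holder=(440,330,515,388),pink=(465,190,500,220),yellow=(385,200,416,228),prism=(155,330,205,375),flapbar=(130,200,160,220),binbar=(328,228,353,246),boxfront=(100,262,175,290),binleft=(255,240,300,300)).items():
    T=a[y0:y1,x0:x1];S=b[y0-6:y1+6,x0-6:x1+6];r=cv2.matchTemplate(S,T,cv2.TM_CCOEFF_NORMED);_,v,_,p=cv2.minMaxLoc(r);print(n,np.array(p)-6,round(v,2))
```

```text
spools [0 0] 1.0
holder [0 0] 0.88
pink [0 0] 1.0
yellow [-1 -1] 0.82
prism [0 0] 0.92
flapbar [1 2] 0.96
binbar [0 1] 0.96
boxfront [0 0] 0.99
binleft [0 0] 0.99
```

>>> {"name": "play_rows", "arguments": {
  "moves": [
    [[0, -0.04, 0, 0], [0, -0.09, 0, 0], [0, -0.14, 0, 0], [0, -0.19, 0, 0], [0, -0.24, 0, 0], [0, -0.28, 0, 0], [0, -0.28, 0, 0], [0, -0.28, 0, 0]]
  ]
}}

```text
time_s: 61.55
ee_pos: [0.4025, 0.0306, 0.2368]
tcp_rot: [0.001, 0.999, 0.037, -0.001]
contact_force: [-0.1, -0.4, 0.2]
gripper_width: 0.698
finger_force: 0.0
```

Run:
```python
from h import *
P={}
for n,(x0,y0,x1,y1) in dict(top=(498,292,526,322),scene=(132,202,158,224)).items():
    m=cv2.inRange(cv2.cvtColor(grab(n)[y0:y1,x0:x1],cv2.COLOR_RGB2HSV),(3,130,60),(16,255,255));r=m.sum(1)/255;k=np.nonzero(r>=11)[0];ys,xs=np.nonzero(m);q=np.isin(ys,k);P[n]=(xs[q].mean()+x0,ys[q].mean()+y0);print(n,k+y0,P[n])
print('now',tri(P['top'],P['scene']),'start',tri((511.24,311.53),(143.99,208.56)))
print([proj('scene',(.4305,-.369,z)).round(1).tolist() for z in(.048,.054,.06)])
```

```text
top [309 310 311 312 313 314] (np.float64(509.8085106382979), np.float64(311.6276595744681))
scene [209 210 211 212 213] (np.float64(144.5), np.float64(211.0))
now (array([ 0.43065022, -0.36872412,  0.05480724]), np.float64(0.0007825337271430173)) start (array([ 0.43028081, -0.36838946,  0.06192217]), np.float64(0.0013200721310923694))
[[145.0, 213.1], [144.3, 211.2], [143.6, 209.2]]
```

The flap bar is now at z = 54.8 mm, against 54 mm when shut. It had started slightly raised, so it is fully shut now.

```bash
python3 -c "
from h import *
print(bot.hand_in())"
```

```text
the job is handed in; nothing more can be done
None
```

I handed the job in at about 62 s: all three tiles are stacked glaze up in one pile on the well floor, the flap is shut, the bin is home and empty, and the prism and spool holder are where they started; the hand-in returned no verdict.

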